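Close a pinwheel layer and clamp it three clicks

ROBOT

A 7-joint arm with a two-finger parallel gripper is mounted at the origin on a cart in front of the work surface, level with it; the furniture and walls round the work are solid. World frame = base frame: x ahead of the robot, y to its left, z up, the work surface at z = 0. Lengths are in m, angles in rad, forces in N, time in s.
With the tool pointing down it reaches from about 0.425 to 1.025 m from the base axis. Payload 9.4 kg.
Tool frame: the origin (TCP) lies on the mounting face of the last link; the fingertips stand 186 mm ahead of it and the grasp point (between the pads) lies 167 mm ahead of it; z points along the fingers, y is the direction in which the jaws open and shut (so a half turn about z gives the same grasp; the last joint's range is limited). The gripper opens to 93 mm and grips with 3 to 60 N. Pads are 15 mm wide; open, the fingers measure 128 mm over their backs; the gripper's body (75 mm by 188 mm) begins 65 mm behind the grasp point.
Start: joints at [-1.253, 0.599, -0.003, 1.599, 0.002, 0.943, -0.08], TCP at [0.279, 0.669, 0.405] pointing down, gripper open.
Joint ranges: [-2.57, 2.57], [-0.35, 1.97], [-1.29, 1.29], [0.11, 2.56], [-1.05, 4.19], [0.11, 1.86], [-2.63, 2.63]. Speed limits (rad/s): [2.22, 2.22, 3.01, 3.01, 3.14, 3.14, 3.14].

INTERFACE

Orientations are given as a unit quaternion [w, x, y, z].
In Python, from station import env gives the robot as it stands.
- The arm moves only by the tool send_rows, never from a script. Its argument "commands" is text: rows parted by semicolons, each of 7 numbers parted by spaces: the shift along the world's x, y, z in m, then the turn, a rotation vector about the world's x, y, z in units of 6 degrees (1.0 is 6 degrees), then the finger opening in m, from 0 to 0.093. A call has exactly 5 rows; each row is the pose to reach, as a shift and turn from the pose commanded when the call began; what a row does not reach only later rows make up. A row lasts 1/10 s, in which the tool goes at most 50 mm and 8.59 degrees, less where a joint would pass 70% of its speed; a pose out of reach is approached as far as the arm can. A call with a gripper value outside its range is refused whole. The fingers move at their own pace and stop on an object; "newtons" is the grip in N (left out, the last holds). Time passes only in rows, so rows that repeat a pose let the fingers close, or fill a call up. It gives the time, the measured TCP pose, the force and the opening at its end, in the units of the state.
- env.observe(): the state, without advancing time (a new reading comes with each control period).
- env.read_camera(name): name is "scene" or "top" or "wrist"; returns the picture (420x560x3 uint8, blue, green, red); there is no depth.
- env.camera_model(name): a dict with "K" (3x3 intrinsics, pixels), "R" (3x3) and "t" (3): a world point X has camera coordinates R X + t. Camera axes: x right, y down, z forward; pixel columns grow to the right and rows downward; lengths in m; the calibration is good to about 2 mm. The wrist camera is an equidistant fisheye: a pixel r from the principal point sees the ray r / f radians off the axis. A picture is of the moment at which its call begins: read the wrist's pose just before it. camera_model takes no time and is no camera call; for the wrist camera it gives the pose at the moment of the call.
- env.hand_in(): hands the job in, once; it reports no verdict.
The state is a dict: "t": time; "joint_positions": joint angles; "qd": joint speeds; "joint_torque": joint torques, N m; "eef_pos": TCP position; "orientation": TCP orientation; "contact_force": force on the tool from outside, world axes, zero at the start; "ft_torque": the same for the moment, N m; "gripper_width": finger opening in m.
Only numpy, scipy, OpenCV 4.12 (cv2) and the standard library are available. Lean on these libraries where they do the work, as an engineer would, in place of code of your own. Each camera call takes 0.05 s, during which the arm holds its last target.

TASK

Finish the pinwheel of four blocks on the plywood plate: lay the two loose beech blocks flat in the two empty places, so that the four close round a square hole in the middle. Then take the ratchet lever by its upright wooden grip, turn it clockwise until it has clicked exactly three times, counted from its slack, so that the shoe presses the layer against the fence, and finish still holding the grip there. Leave everything else where it is.

Things in the scene. Friction and masses are not known exactly. Their poses are not given: they have to be found in the camera images.
- layer_centre (a point): Centre of the block layer (and of its 40 x 40 mm open hole), on the top face of a fixed plywood plate (200 x 292 x 18 mm); 18 mm above the table. z up; +y points to the steel fence (150 mm long, 22 mm high, inner face at y = +60.5 mm); the clamp shoe comes from the -y side, its face at y = -76 mm when fully open. Gaps of a few mm between blocks do no harm: the shoe closes them along y.
- place_1 (a point): Middle of the first empty place, on the plate's top; axes as layer_centre, where it lies at (-40, -20) mm. The block's long side goes along y here. 18 mm above the table.
- place_2 (a point): Middle of the second empty place, on the plate's top; axes as layer_centre, where it lies at (+20, -40) mm. The block's long side goes along x here. 18 mm above the table.
- block_1_centre (a point): Centre (half-way up) of a loose beech block standing on the table: body 80 mm (its x) x 40 mm (its y) x 24 mm high, with a handling bar on top in the middle, 36 mm (along x) x 20 mm (across) and 28 mm high; 52 mm high in all, so this point is 26 mm above the underside. z up. About 0.12 kg. Pick it up by the bar, across its 20 mm.
- block_2_centre (a point): Centre of the other loose block, exactly like the first; either block may go in either place.
- laid_1_centre (a point): Centre (26 mm above its underside) of a like block, loose, already laid against the fence, long side (its x) along the fence; centre at (-20, +40) mm in layer_centre's axes. It stays there.
- laid_2_centre (a point): Centre of the other block already laid, long side (its x) square to the fence, its end against the fence; at (+40, +20) mm in layer_centre's axes. It stays there.
- lever (a joint): Angle of the ratchet lever, rad; grows clockwise seen from above and drives the shoe to the fence, 18.5 mm per rad. Starts in its slack, 0 to 0.2. The pawl climbs saw teeth and drops with a click at about 0.45, 0.70, 0.95 (third) and 1.20 (one too many); the lever cannot go back over a click. Each tooth takes some 4 to 15 N at the grip, falling off suddenly at the click.
- lever_pivot (a point): A point on the lever's upright pivot axis, 48 mm above the table; axes as layer_centre. At lever angle 0 the arm points 35 degrees from +x toward -y, and turns from there toward -y and on toward -x.
- grip_centre (a point): On the axis of the upright round wooden grip at the end of the lever arm, 120 mm from the pivot axis. The grip is 22 mm thick, 52 mm high and turns freely on its pin; this point is 77 mm above the table, 22 mm under the grip's top and 30 mm above its foot.
- lever_grip: The same upright wooden grip; origin at its foot, 47 mm above the table.
- shoe: The clamp shoe, a dark steel bar 116 x 10 x 20 mm on a push rod; origin at the middle of its face. Sprung, 2 N per mm: it touches the closed layer shortly before the third click, at which it presses with some 4 N.
- core_2: Bystander: small vase-shaped sand core standing on the table, 42 mm wide, 70 mm high; origin at the middle of its underside.
- wood_wedge: Bystander: beech wedge, 30 x 90 x 24 mm; origin at the middle of its underside.
- glue_bottle: Bystander: small brown bottle, 33 x 50 x 126 mm; origin at the middle of its underside.
Not all that is in view belongs to the job. What is shaped like the part that bears block_2_centre but green is not meant.

How it is judged:
On the way:
1. the layer is complete, both blocks let go, and the lever has not yet clicked (x of laid_1_centre in the frame of layer_centre between -0.029 and -0.011 m and y of laid_1_centre in the frame of layer_centre between 0.033 and 0.046 m and z of laid_1_centre in the frame of layer_centre between 0.02 and 0.031 m and angle between each of laid_1_centre, laid_2_centre's own z axis and vertical below 0.08 rad and angle between the x axis of laid_1_centre and the x axis of layer_centre, either way round below 0.12 rad and x of laid_2_centre in the frame of layer_centre between 0.031 and 0.049 m and y of laid_2_centre in the frame of layer_centre between 0.013 and 0.026 m and z of laid_2_centre in the frame of layer_centre between 0.02 and 0.031 m and angle between the x axis of laid_2_centre and the y axis of layer_centre, either way round below 0.12 rad and (((x of block_1_centre in the frame of layer_centre between -0.049 and -0.031 m and y of block_1_centre in the frame of layer_centre between -0.036 and -0.012 m and z of block_1_centre in the frame of layer_centre between 0.02 and 0.031 m and angle between block_1_centre's own z axis and vertical below 0.08 rad and angle between the x axis of block_1_centre and the y axis of layer_centre, either way round below 0.12 rad) and (x of block_2_centre in the frame of layer_centre between 0.011 and 0.029 m and y of block_2_centre in the frame of layer_centre between -0.056 and -0.032 m and z of block_2_centre in the frame of layer_centre between 0.02 and 0.031 m and angle between block_2_centre's own z axis and vertical below 0.08 rad and angle between the x axis of block_2_centre and the x axis of layer_centre, either way round below 0.12 rad)) or ((x of block_2_centre in the frame of layer_centre between -0.049 and -0.031 m and y of block_2_centre in the frame of layer_centre between -0.036 and -0.012 m and z of block_2_centre in the frame of layer_centre between 0.02 and 0.031 m and angle between block_2_centre's own z axis and vertical below 0.08 rad and angle between the x axis of block_2_centre and the y axis of layer_centre, either way round below 0.12 rad) and (x of block_1_centre in the frame of layer_centre between 0.011 and 0.029 m and y of block_1_centre in the frame of layer_centre between -0.056 and -0.032 m and z of block_1_centre in the frame of layer_centre between 0.02 and 0.031 m and angle between block_1_centre's own z axis and vertical below 0.08 rad and angle between the x axis of block_1_centre and the x axis of layer_centre, either way round below 0.12 rad))) and contact force between the fingers and block_1 below 0.1 N and contact force between the fingers and block_2 below 0.1 N and value of joint lever below 0.42 rad), for 0.2 s.
At the end, for the whole second after the job is handed in: All four blocks lie flat and let go in their places (within 9 mm along the fence, 6 mm square to it, 0.12 rad); the lever is still, past its third click and short of the fourth (0.97 to 1.16 rad), its grip held with over 1 N; the shoe presses with over 2 N (x of laid_1_centre in the frame of layer_centre between -0.029 and -0.011 m and y of laid_1_centre in the frame of layer_centre between 0.033 and 0.046 m and z of laid_1_centre in the frame of layer_centre between 0.02 and 0.031 m and angle between each of laid_1_centre, laid_2_centre's own z axis and vertical below 0.08 rad and angle between the x axis of laid_1_centre and the x axis of layer_centre, either way round below 0.12 rad and x of laid_2_centre in the frame of layer_centre between 0.031 and 0.049 m and y of laid_2_centre in the frame of layer_centre between 0.013 and 0.026 m and z of laid_2_centre in the frame of layer_centre between 0.02 and 0.031 m and angle between the x axis of laid_2_centre and the y axis of layer_centre, either way round below 0.12 rad and (((x of block_1_centre in the frame of layer_centre between -0.049 and -0.031 m and y of block_1_centre in the frame of layer_centre between -0.027 and -0.014 m and z of block_1_centre in the frame of layer_centre between 0.02 and 0.031 m and angle between block_1_centre's own z axis and vertical below 0.08 rad and angle between the x axis of block_1_centre and the y axis of layer_centre, either way round below 0.12 rad) and (x of block_2_centre in the frame of layer_centre between 0.011 and 0.029 m and y of block_2_centre in the frame of layer_centre between -0.047 and -0.034 m and z of block_2_centre in the frame of layer_centre between 0.02 and 0.031 m and angle between block_2_centre's own z axis and vertical below 0.08 rad and angle between the x axis of block_2_centre and the x axis of layer_centre, either way round below 0.12 rad)) or ((x of block_2_centre in the frame of layer_centre between -0.049 and -0.031 m and y of block_2_centre in the frame of layer_centre between -0.027 and -0.014 m and z of block_2_centre in the frame of layer_centre between 0.02 and 0.031 m and angle between block_2_centre's own z axis and vertical below 0.08 rad and angle between the x axis of block_2_centre and the y axis of layer_centre, either way round below 0.12 rad) and (x of block_1_centre in the frame of layer_centre between 0.011 and 0.029 m and y of block_1_centre in the frame of layer_centre between -0.047 and -0.034 m and z of block_1_centre in the frame of layer_centre between 0.02 and 0.031 m and angle between block_1_centre's own z axis and vertical below 0.08 rad and angle between the x axis of block_1_centre and the x axis of layer_centre, either way round below 0.12 rad))) and contact force between the fingers and block_1 below 0.1 N and contact force between the fingers and block_2 below 0.1 N and value of joint lever between 0.97 and 1.16 rad and contact force between the fingers and lever_grip above 1 N and contact force between shoe and anything else above 2 N and velocity of joint lever between -0.05 and 0.05 rad/s); the arm keeps its last pose, push and grip.
It fails at once if a bystander (small sand core, beech wedge, brown bottle) is moved by more than 30 mm (distance of any of core_2, wood_wedge, glue_bottle from where it was at the start of the episode above 0.03 m).
It also fails if it takes over 72 s, if anything falls off the work surface, if the arm or the gripper's body presses on something with over 40 N, if the wrist force passes 120 N, or if a joint passes its speed limit or range.

## Working session

There is one attempt and no reset: what is moved stays moved. The work goes in short steps, Python scripts to look and compute and a tool call to move; the robot and the scene stay as the last step left them, time stands still between calls to the robot, and variables do not carry over. Pictures are saved under pics/ and viewed, and the job is handed in when it is done.

Besides the shell and the picture viewer there is one more tool, called after ">>>" in YAML: its name, and indented under it one key for each argument. send_rows: Moves the arm, as the interface text tells. Its arguments: {"type":"object","properties":{"commands":{"type":"string"},"newtons":{"type":"number"}},"required":["commands"]}

```bash
ls; mkdir -p pics; python3 - <<'E'
from station import env
import cv2
s=env.observe(); print(s['t'],s['eef_pos'],s['orientation'],s['gripper_width'])
for n in ['scene','top','wrist']:
    cv2.imwrite(f'pics/{n}0.png',env.read_camera(n)); m=env.camera_model(n); print(n,m)
E
```

```text
pics
0.0 [0.27878687 0.66904193 0.40386183] [-6.95958792e-05  1.96111014e-01  9.80581390e-01 -7.75914926e-04] 0.09343957993780773
scene {'K': array([[420.30801583,   0.        , 279.86261725],
       [  0.        , 420.30801583, 209.72085607],
       [  0.        ,   0.        ,   1.        ]]), 'R': array([[ 0.75148448, -0.65971088, -0.00725475],
       [-0.44529655, -0.49906751, -0.74339935],
       [ 0.48680803,  0.56188359, -0.66880847]]), 't': array([-0.48046306,  0.25320865,  1.10796917])}
top {'K': array([[522.74021436,   0.        , 281.2475368 ],
       [  0.        , 522.74021436, 209.75507821],
       [  0.        ,   0.        ,   1.        ]]), 'R': array([[-0.00150177, -0.99989347, -0.01451851],
       [-0.98436215,  0.00403558, -0.1761104 ],
       [ 0.17615023,  0.01402699, -0.98426335]]), 't': array([-0.07660001,  0.58130552,  1.35120783])}
wrist {'K': array([[325.1922621 ,   0.        , 274.94436873],
       [  0.        , 325.1922621 , 208.56830734],
       [  0.        ,   0.        ,   1.        ]]), 'R': array([[ 3.85226820e-01,  9.22821816e-01, -4.38468717e-04],
       [ 8.87399628e-01, -3.70309563e-01,  2.74577363e-01],
       [ 2.53223612e-01, -1.06163661e-01, -9.61564912e-01]]), 't': array([-0.72524928, -0.03038563,  0.38925025])}
```

View pics/top0.png

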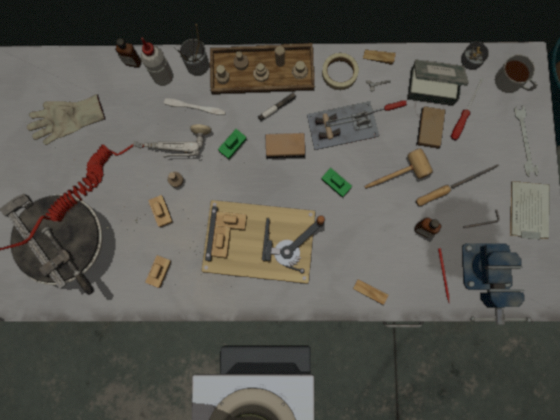

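View pics/scene0.png

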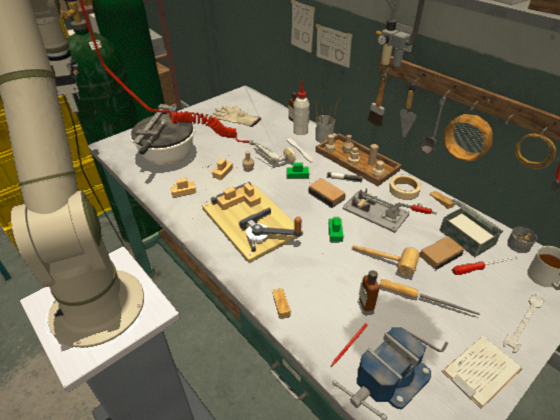

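View pics/wrist0.png

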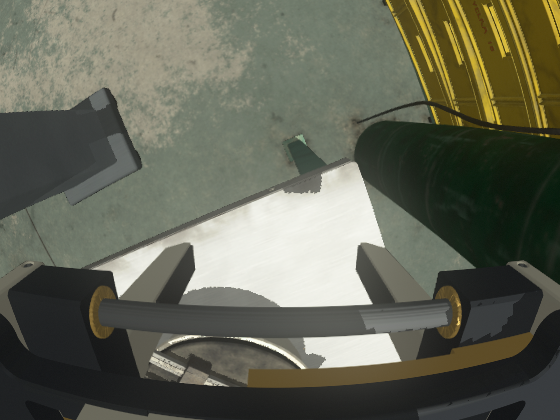

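```bash
python3 - <<'E'
import cv2
a=cv2.imread('pics/top0.png')
cv2.imwrite('pics/top0c.png',cv2.resize(a[185:305,130:340],None,fx=3.8,fy=3.8,interpolation=cv2.INTER_CUBIC))
a=cv2.imread('pics/scene0.png')
cv2.imwrite('pics/scene0c.png',cv2.resize(a[140:270,155:325],None,fx=4.5,fy=4.5,interpolation=cv2.INTER_CUBIC))
E
```

```text
(no output)
```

View pics/top0c.png

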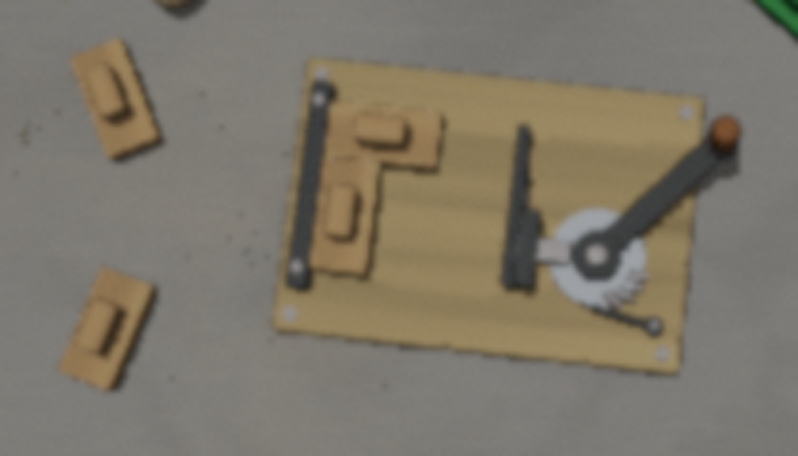

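View pics/scene0c.png

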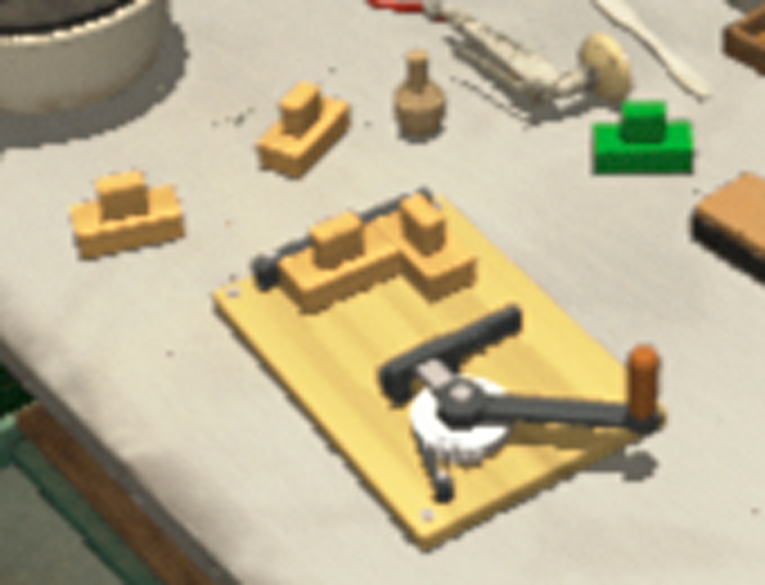

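```bash
cat > h.py <<'E'
import numpy as np, cv2
from scipy.optimize import least_squares, minimize
def unproj(m,px,z):
    """pinhole pixels -> world at height z"""
    px=np.atleast_2d(px).astype(float); K,R,t=m['K'],m['R'],m['t']
    d=np.c_[px,np.ones(len(px))]@np.linalg.inv(K).T@R; C=-R.T@t
    return C+d*((z-C[2])/d[:,2])[:,None]
def proj(m,X,fish=False):
    c=np.atleast_2d(X)@m['R'].T+m['t']
    if fish:
        r=np.hypot(c[:,0],c[:,1]); th=np.arctan2(r,c[:,2]); s=th/np.maximum(r,1e-9)
        n=c[:,:2]*s[:,None]
    else: n=c[:,:2]/c[:,2:]
    K=m['K']; return n*[K[0,0],K[1,1]]+[K[0,2],K[1,2]]
def unproj_f(m,px,z):
    px=np.atleast_2d(px).astype(float);K,R,t=m['K'],m['R'],m['t']
    n=(px-[K[0,2],K[1,2]])/[K[0,0],K[1,1]]; th=np.hypot(n[:,0],n[:,1])
    d=np.c_[n*(np.sin(th)/np.maximum(th,1e-9))[:,None],np.cos(th)]@R; C=-R.T@t
    return C+d*((z-C[2])/d[:,2])[:,None]
def box(hx,hy,z0,z1): return np.array([[x,y,z] for x in(-hx,hx) for y in(-hy,hy) for z in(z0,z1)])
PARTS=[box(.04,.02,0,.024),box(.018,.01,.024,.052)]
def place(P,x,y,a,z=0):
    c,s=np.cos(a),np.sin(a); return P@np.array([[c,s,0],[-s,c,0],[0,0,1]])+[x,y,z]
def sil(m,x,y,a,z,shape,fish=False,S=4):
    im=np.zeros((shape[0]*S,shape[1]*S),np.uint8)
    for P in PARTS:
        q=(proj(m,place(P,x,y,a,z),fish)+.5)*S-.5
        cv2.fillConvexPoly(im,cv2.convexHull(np.round(q*16).astype(np.int32)),255,shift=4)
    return cv2.resize(im,(shape[1],shape[0]),interpolation=cv2.INTER_AREA)/255.
E
python3 - <<'E'
from h import *
from station import env
mt=env.camera_model('top');ms=env.camera_model('scene')
T=cv2.imread('pics/top0.png');S=cv2.imread('pics/scene0.png')
def beech(im):
    h=cv2.cvtColor(im,cv2.COLOR_BGR2HSV); 
    return ((h[...,1]>95)&(h[...,0]>5)&(h[...,0]<28)).astype(float)
bt,bs=beech(T),beech(S)
for name,ct,cs in [('A',(160,211),(222,169)),('B',(158,271),(184,187))]:
    X0=unproj(mt,ct,.012)[0]; Mt=bt*0;Ms=bs*0
    Mt[ct[1]-22:ct[1]+22,ct[0]-20:ct[0]+20]=1; Ms[cs[1]-18:cs[1]+18,cs[0]-20:cs[0]+20]=1
    print(name,X0,(bt*Mt).sum(),(bs*Ms).sum())
    def cost(p):
        return np.abs(sil(mt,*p,0,bt.shape)-bt)[Mt>0].sum()+np.abs(sil(ms,*p,0,bs.shape)-bs)[Ms>0].sum()
    best=None
    for a in np.radians(range(0,180,15)):
        r=minimize(cost,[X0[0],X0[1],a],method='Nelder-Mead',options=dict(initial_simplex=np.array([X0[0],X0[1],a])+np.array([[0,0,0],[.008,0,0],[0,.008,0],[0,0,.2]]),xatol=1e-4,fatol=.1,maxiter=80))
        if best is None or r.fun<best.fun:best=r
    print(name,best.x,np.degrees(best.x[2]),best.fun)
# plate corners from crop
U=np.array([[310,60],[706,98],[680,374],[274,331]]);u=(U+.5)/3.8-.5+[130,185]
P=unproj(mt,u,.018);print(P)
for i in range(4):
    d=P[(i+1)%4]-P[i];print(np.linalg.norm(d),np.degrees(np.arctan2(d[1],d[0])))
f=lambda U,z:unproj(mt,(np.array(U)+.5)/3.8-.5+[130,185],z)
print('grip top',f([[725,130]],.099),'pivot',f([[597,253]],.055))
print('fence ends',f([[320,97],[298,268]],.04)) 
print('bars top c',f([[381,128],[342,207]],.07))
E
```

```text
A [0.58595143 0.2578203  0.012     ] 393.0 262.0
A [0.58712813 0.25882193 3.59990331] 206.2592664463257 134.60784313725492
B [0.42077696 0.25673801 0.012     ] 415.0 331.0
B [0.42101024 0.25777908 2.74751039] 157.42074954721832 139.30196078431374
[[ 0.61397413  0.11559823  0.018     ]
 [ 0.58476075 -0.17150978  0.018     ]
 [ 0.38733467 -0.15063737  0.018     ]
 [ 0.41815234  0.1368497   0.018     ]]
0.2885904210620692 -95.80987912152229
0.19852635245789782 173.96495859210842
0.28913413266336535 83.88144602077278
0.19697156886729036 -6.193757215840021
grip top [[ 0.54828889 -0.17988418  0.099     ]] pivot [[ 0.46926848 -0.09258811  0.055     ]]
fence ends [[0.5827041  0.10453648 0.04      ]
 [0.46080761 0.11742162 0.04      ]]
bars top c [[0.55527717 0.05721471 0.07      ]
 [0.50012534 0.08331056 0.07      ]]
```

```bash
python3 - <<'E'
from h import *
from station import env
m=env.camera_model('wrist');s=env.observe()
from scipy.spatial.transform import Rotation as Ro
q=s['orientation'];R=Ro.from_quat([*q[1:],q[0]]).as_matrix()
C=-m['R'].T@m['t'];print(C,R.round(3)); print('cam in tool',R.T@(C-s['eef_pos']),'axis in tool',R.T@m['R'][2], 'imgx',R.T@m['R'][0])
E
```

```text
[0.20778232 0.699348   0.38231459] [[-0.923  0.385 -0.   ]
 [ 0.385  0.923 -0.001]
 [-0.    -0.001 -1.   ]]
cam in tool [0.07715883 0.00062995 0.02174013] axis in tool [-2.74455114e-01  4.90728040e-04  9.61599787e-01] imgx [-7.05982694e-04  9.99999497e-01 -7.11822490e-04]
```

>>> send_rows:
  commands: "0.014 -0.041 0 0 0 0 0.09; 0.028 -0.082 0 0 0 0 0.09; 0.042 -0.123 0 0 0 0 0.09; 0.056 -0.164 0 0 0 0 0.09; 0.070 -0.205 0 0 0 0 0.09"

```text
t: 0.65
eef_pos: [0.3492, 0.4625, 0.4046]
orientation: [0.0, 0.196, 0.981, -0.0]
contact_force: [0.2, 0.2, 0.5]
gripper_width: 0.0902
```

>>> send_rows:
  commands: "0.014 -0.041 0 0 0 0 0.09; 0.028 -0.082 0 0 0 0 0.09; 0.042 -0.123 0 0 0 0 0.09; 0.056 -0.164 0 0 0 0 0.09; 0.070 -0.206 0 0 0 0 0.09"

```text
t: 1.15
eef_pos: [0.4191, 0.2566, 0.4048]
orientation: [0.0, 0.196, 0.981, 0.0]
contact_force: [-0.1, 0.1, 0.1]
gripper_width: 0.0902
```

>>> send_rows:
  commands: "0 0 0 0 0 0 0.09; 0 0 0 0 0 0 0.09; 0 0 0 0 0 0 0.09; 0 0 0 0 0 0 0.09; 0 0 0 0 0 0 0.09"

```text
t: 1.65
eef_pos: [0.4185, 0.2593, 0.4046]
orientation: [-0.0, 0.195, 0.981, 0.0]
contact_force: [0.1, -0.4, 0.6]
gripper_width: 0.0896
```

```bash
python3 - <<'E'
from h import *
from station import env
import pickle
m=env.camera_model('wrist');s=env.observe()
im=env.read_camera('wrist');cv2.imwrite('pics/w1.png',im);pickle.dump(m,open('w1.pkl','wb'))
print(s['t'],s['eef_pos'],s['orientation'])
E
```

```text
1.65 [0.41845302 0.25933589 0.40458325] [-9.92512235e-05  1.95125684e-01  9.80778240e-01  3.33248420e-05]
```

View pics/w1.png

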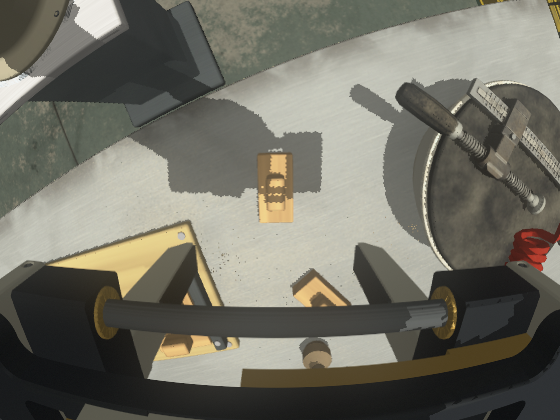

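```bash
python3 - <<'E'
from h import *
import pickle
im=cv2.imread('pics/w1.png');m=pickle.load(open('w1.pkl','rb'))
c=cv2.resize(im[140:235,245:310],None,fx=6,fy=6,interpolation=cv2.INTER_CUBIC)
def ov(c,x,y,a,z,o,f,col=(255,0,0)):
    for P in PARTS:
        q=((proj(m,place(P,x,y,a,z),True)+.5-o)*f-.5)
        for i in range(8):
            for b in(1,2,4):
                if not i&b: cv2.line(c,*[tuple(int(v) for v in np.round(q[k])) for k in (i,i|b)],col,1)
x,y,a=.421,.2578,np.radians(157.4)
ov(c,x,y,a,0,[245,140],6)
cv2.imwrite('pics/w1B.png',c)
E
```

```text
(no output)
```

View pics/w1B.png

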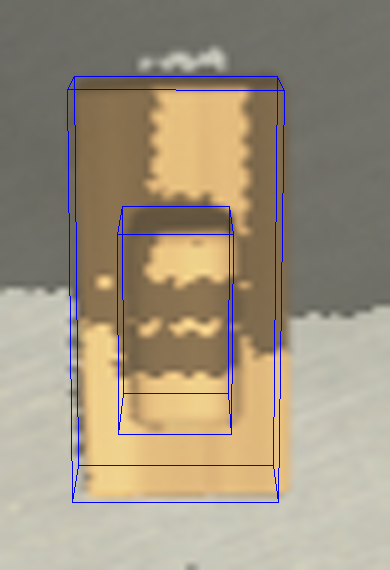

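>>> send_rows:
  commands: "0.003 0 -0.045 0 0 0 0.06; 0.003 0 -0.09 0 0 0 0.06; 0.003 0 -0.13 0 0 0 0.06; 0.003 0 -0.165 0 0 0 0.06; 0.003 0 -0.189 0 0 0 0.06"

```text
t: 2.2
eef_pos: [0.4213, 0.2586, 0.2134]
orientation: [-0.001, 0.196, 0.981, -0.001]
contact_force: [-0.3, -0.1, -0.4]
gripper_width: 0.0605
```

>>> send_rows:
  commands: "0 0 0 0 0 0 0.06; 0 0 0 0 0 0 0.01; 0 0 0 0 0 0 0.01; 0 0 0 0 0 0 0.01; 0 0 0 0 0 0 0.01"
  newtons: 20

```text
t: 2.7
eef_pos: [0.4221, 0.2584, 0.2169]
orientation: [0.001, 0.196, 0.981, 0.001]
contact_force: [0.8, 0.3, 0.7]
gripper_width: 0.0326
```

```bash
python3 - <<'E'
from h import *
from station import env
import pickle
m=env.camera_model('wrist');s=env.observe()
im=env.read_camera('wrist');cv2.imwrite('pics/w2.png',im)
print(s['t'],s['eef_pos'],s['contact_force'],s['gripper_width'])
E
```

```text
2.7 [0.42206282 0.25838757 0.21686688] [0.80624047 0.30378473 0.69260753] 0.032617960000347744
```

View pics/w2.png

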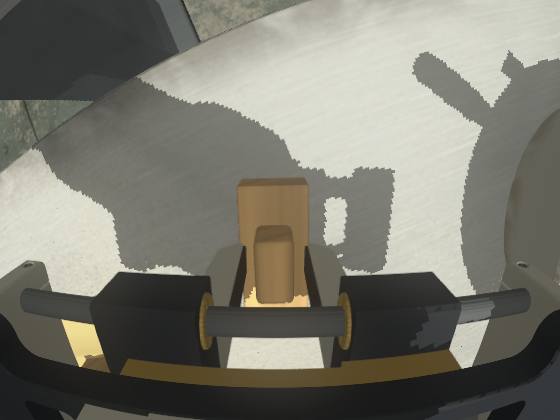

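>>> send_rows:
  commands: "0 0 0 0 0 0 0.01; 0 0 0 0 0 0 0.01; 0 0 0 0 0 0 0.01; 0 0 0.015 0 0 0 0.01; 0 0 0.05 0 0 0 0.01"
  newtons: 25

```text
t: 3.25
eef_pos: [0.4214, 0.258, 0.2644]
orientation: [-0.002, 0.196, 0.981, -0.002]
contact_force: [0.8, 0.1, -1.1]
gripper_width: 0.0196
```

>>> send_rows:
  commands: "0.01 -0.02 0.03 0 0 0.5 0.01; 0.02 -0.05 0.05 0 0 1.3 0.01; 0.03 -0.08 0.06 0 0 2.1 0.01; 0.03 -0.1 0.06 0 0 2.8 0.01; 0.03 -0.1 0.06 0 0 2.8 0.01"

```text
t: 3.75
eef_pos: [0.4518, 0.1552, 0.3261]
orientation: [-0.0, 0.052, 0.999, -0.001]
contact_force: [-0.3, 0.4, -2.3]
gripper_width: 0.02
```

```bash
python3 - <<'E'
from h import *
from station import env
import pickle
m=env.camera_model('wrist');s=env.observe()
im=env.read_camera('wrist');cv2.imwrite('pics/w3.png',im);pickle.dump(m,open('w3.pkl','wb'))
cv2.imwrite('pics/t3.png',env.read_camera('top'))
print(s['t'],s['eef_pos'],s['contact_force'],s['gripper_width'])
E
```

```text
3.75 [0.45180277 0.15516125 0.32608699] [-0.30223399  0.36712286 -2.28872681] 0.020017924711587455
```

View pics/w3.png

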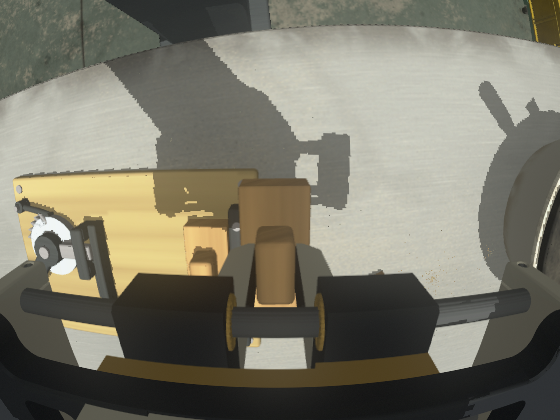

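```bash
cat >> h.py <<'E'
def wire(c,m,P,x,y,a,z,o,f,fish=False,col=(255,0,0)):
    q=((proj(m,place(P,x,y,a,z),fish)+.5-np.array(o))*f-.5)
    for i in range(8):
        for b in(1,2,4):
            if not i&b: cv2.line(c,*[tuple(int(v) for v in np.round(q[k]*16)) for k in (i,i|b)],col,1,cv2.LINE_AA,4)
def L2W(L,p):
    c,s=np.cos(L[2]),np.sin(L[2]);return L[0]+c*p[0]-s*p[1],L[1]+s*p[0]+c*p[1]
def wblock(c,m,L,p,ang,o,f,fish=False,col=(255,0,0)):
    for P in PARTS: wire(c,m,P,*L2W(L,p),L[2]+ang,.018,o,f,fish,col)
def overlay(im,m,L,o,wh,f,blocks,fish=False,fence=True):
    c=cv2.resize(im[o[1]:o[1]+wh[1],o[0]:o[0]+wh[0]],None,fx=f,fy=f,interpolation=cv2.INTER_CUBIC)
    for p,a in blocks: wblock(c,m,L,p,a,o,f,fish)
    if fence:
        F=box(.075,.005,0,.022)
        wire(c,m,F,*L2W(L,(0,.0655)),L[2],.018,o,f,fish,(0,0,255))
    return c
LAID=[((-.02,.04),0),((.04,.02),np.pi/2)]
E
cat > ov.py <<'E'
from h import *
from station import env
import pickle,sys
L=[float(v) for v in sys.argv[1:4]];L[2]=np.radians(L[2])
mt=env.camera_model('top');ms=env.camera_model('scene')
a=overlay(cv2.imread('pics/top0.png'),mt,L,[198,200],[60,62],8,LAID)
b=overlay(cv2.imread('pics/scene0.png'),ms,L,[205,175],[62,40],8,LAID)
print(a.shape,b.shape)
cv2.imwrite('pics/ov_t%s.png'%sys.argv[4],a);cv2.imwrite('pics/ov_s%s.png'%sys.argv[4],b)
E
python3 ov.py .5147 .0415 -6.1 1
```

```text
(496, 480, 3) (320, 496, 3)
```

View pics/ov_t1.png

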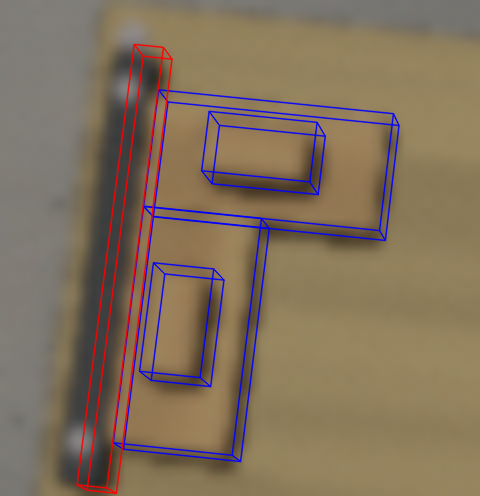

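View pics/ov_s1.png

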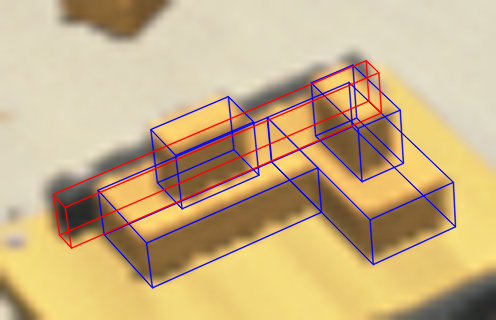

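>>> send_rows:
  commands: "0.04 0 0.01 0 0 0 0.01; 0.08 0 0.02 0 0 0 0.01; 0.12 0 0.03 0 0 0 0.01; 0.14 0 0.03 0 0 0 0.01; 0.14 0 0.03 0 0 0 0.01"

```text
t: 4.35
eef_pos: [0.5941, 0.1597, 0.3552]
orientation: [0.001, 0.051, 0.999, 0.0]
contact_force: [-0.5, 0.9, -1.5]
gripper_width: 0.02
```

```bash
python3 - <<'E'
from h import *
from station import env
import pickle
m=env.camera_model('wrist');s=env.observe()
im=env.read_camera('wrist');cv2.imwrite('pics/w4.png',im);pickle.dump(m,open('w4.pkl','wb'))
print(s['t'],s['eef_pos'],s['contact_force'],s['gripper_width'])
E
```

```text
4.35 [0.59410043 0.15971839 0.3551827 ] [-0.50858027  0.87056058 -1.48672329] 0.020021842428849388
```

View pics/w4.png

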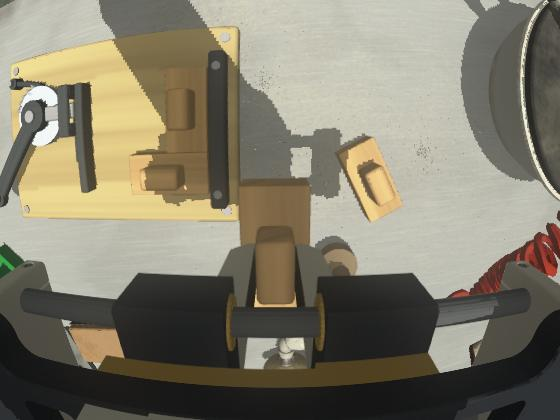

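Excellent: layer, fence and block A (369,178) all visible. Overlay the models.

```bash
cat > ov4.py <<'E'
from h import *
import pickle,sys
L=[float(v) for v in sys.argv[1:4]];L[2]=np.radians(L[2])
m=pickle.load(open('w4.pkl','rb'));im=cv2.imread('pics/w4.png')
c=overlay(im,m,L,[110,30],[140,190],4,LAID,True)
A=[float(v) for v in sys.argv[4:7]]
d=cv2.resize(im[120:235,320:420],None,fx=5,fy=5,interpolation=cv2.INTER_CUBIC)
for P in PARTS: wire(d,m,P,A[0],A[1],np.radians(A[2]),0,[320,120],5,True)
cv2.imwrite('pics/o4%s.png'%sys.argv[7],np.hstack([c[:570],d[:570]]) if 0 else c);cv2.imwrite('pics/o4A%s.png'%sys.argv[7],d)
E
python3 ov4.py .5147 .0415 -6.1 .5871 .2588 26.2 a
```

```text
(no output)
```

View pics/o4a.png

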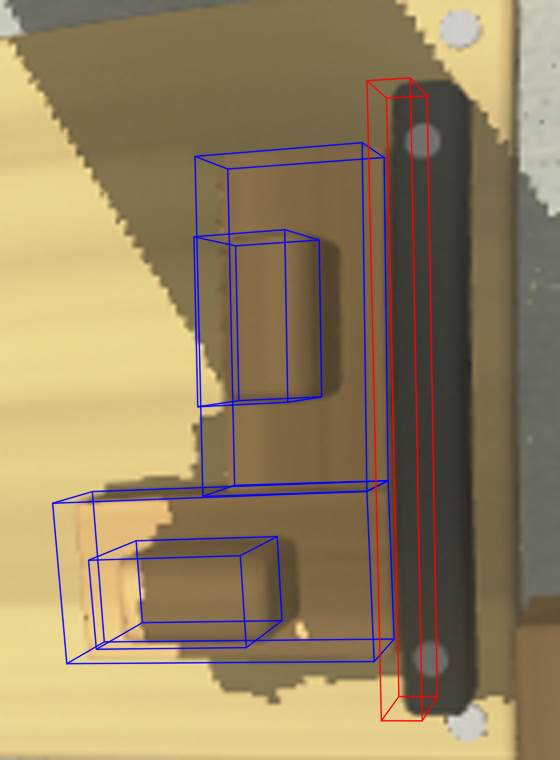

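View pics/o4Aa.png

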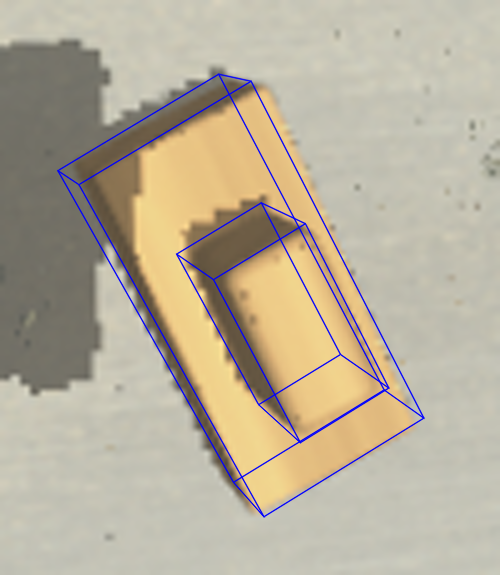

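>>> send_rows:
  commands: "0 0 0 0 0 0 0.01; 0 0 0 0 0 0 0.01; 0 0 0 0 0 0 0.01; 0 0 0 0 0 0 0.01; 0 0 0 0 0 0 0.01"

```text
t: 4.9
eef_pos: [0.5916, 0.1583, 0.3559]
orientation: [0.0, 0.051, 0.999, 0.0]
contact_force: [-0.5, -0.0, -1.3]
gripper_width: 0.0195
```

```bash
python3 - <<'E'
from h import *
from station import env
import pickle
m=env.camera_model('wrist');s=env.observe()
im=env.read_camera('wrist');cv2.imwrite('pics/w4.png',im);pickle.dump(m,open('w4.pkl','wb'))
print(s['t'],s['eef_pos'],s['contact_force'],s['gripper_width'])
mt=env.camera_model('top');T=env.read_camera('top');cv2.imwrite('pics/t4.png',T)
g=np.clip((im/255.)**.6*255,0,255).astype(np.uint8)
cv2.imwrite('pics/w4g.png',cv2.resize(g[30:220,110:250],None,fx=4,fy=4,interpolation=cv2.INTER_CUBIC))
cv2.imwrite('pics/w4gA.png',cv2.resize(g[120:235,320:420],None,fx=5,fy=5,interpolation=cv2.INTER_CUBIC))
T=cv2.imread('pics/top0.png');g=np.clip((T/255.)**.6*255*1.2,0,255).astype(np.uint8)
cv2.imwrite('pics/t0g.png',cv2.resize(g[198:264,196:266],None,fx=10,fy=9,interpolation=cv2.INTER_CUBIC))
E
python3 ov4.py .5147 .0415 -6.1 .5871 .2588 26.2 b
```

```text
4.9 [0.59159485 0.15829335 0.3558701 ] [-0.5038872  -0.01633322 -1.32057224] 0.019520171279433996
```

View pics/w4g.png

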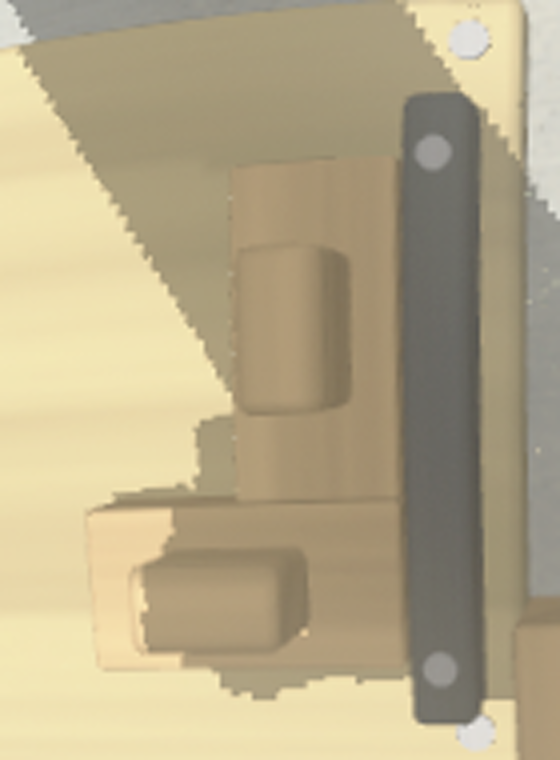

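View pics/w4gA.png

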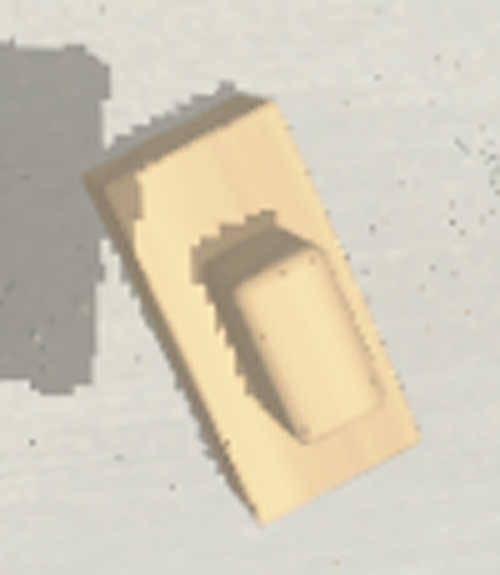

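View pics/t0g.png

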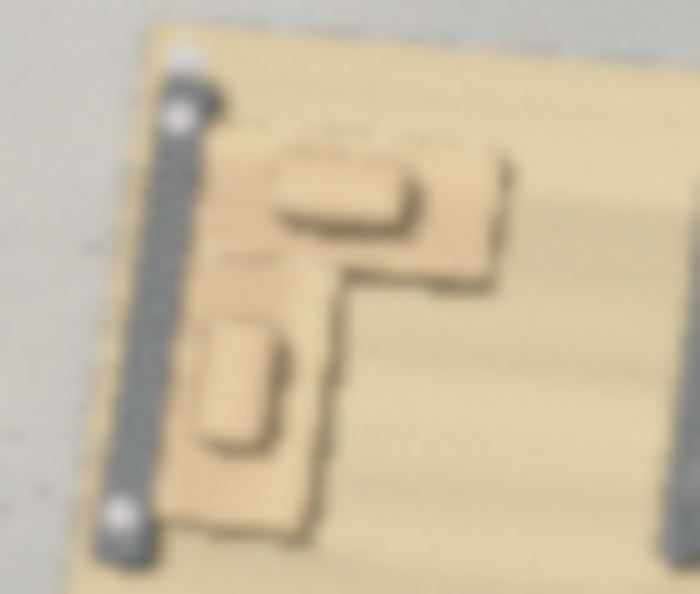

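```bash
cat > fit.py <<'E'
from h import *
from station import env
import pickle
m=pickle.load(open('w4.pkl','rb'));mt=env.camera_model('top');ms=env.camera_model('scene')
def fit(X,obs,z,x0):
    def res(p):
        out=[]
        for (mm,px,fish,loc) in obs:
            W=place(np.c_[loc,np.zeros(len(loc))],*p,z); out.append((proj(mm,W,fish)-px).ravel())
        return np.concatenate(out)
    r=least_squares(res,x0,loss='soft_l1'); 
    return r.x,np.sqrt((res(r.x)**2).mean())
pw=(np.array([[233,168],[397,157],[238,498],[88,512],[100,668],[408,664],[402,502]])+.5)/4-.5+[110,30]
lw=np.array([[-60,20],[-60,60],[20,20],[20,-20],[60,-20],[60,60],[20,60]])*1e-3
pt=(np.array([[500,150],[490,278],[305,528],[160,515],[335,275],[208,125]])+.5)/[10,9]-.5+[196,198]
lt=np.array([[60,-20],[20,-20],[-60,20],[-60,60],[20,20],[60,60]])*1e-3
# scene crop 8x off 205,175 from ov_s1
x0=[.515,.042,-.106]
for n,o in [('w',[(m,pw,True,lw)]),('t',[(mt,pt,False,lt)]),('both',[(m,pw,True,lw),(mt,pt,False,lt)])]:
    x,e=fit(0,o,.042,x0);print(n,x.round(4),np.degrees(x[2]).round(2),e)
pa=(np.array([[270,100],[107,185],[420,440],[262,522]])+.5)/5-.5+[320,120]
la=np.array([[-40,20],[-40,-20],[40,20],[40,-20]])*1e-3
x,e=fit(0,[(m,pa,True,la)],.024,[.587,.259,.45]);print('A',x.round(4),np.degrees(x[2]),e)
E
python3 fit.py
```

```text
w [ 0.5152  0.0479 -0.1076] -6.16 0.9249656702505096
t [ 0.5139  0.0433 -0.0953] -5.46 0.43235136812151403
both [ 0.515   0.0476 -0.1068] -6.12 1.0997374594618006
A [0.5869 0.2593 0.3956] 22.66512215923846 0.9937396304070121
```

```bash
python3 - <<'E'
from h import *
T=cv2.imread('pics/scene0.png')
cv2.imwrite('pics/s0g.png',cv2.resize(T[172:225,208:270],None,fx=11,fy=11,interpolation=cv2.INTER_CUBIC))
T=cv2.imread('pics/top0.png');g=np.clip((T/255.)**.6*255*1.2,0,255).astype(np.uint8)
cv2.imwrite('pics/t0A.png',cv2.resize(g[190:290,140:180],None,fx=8,fy=6,interpolation=cv2.INTER_CUBIC))
E
python3 - <<'E'
exec(open('fit.py').read().split("x0=[.515")[0])
W=unproj_f(m,pw,.042);print(W.round(4))
print(unproj(mt,pt,.042).round(4))
E
```

```text
[[0.4589 0.0747 0.042 ]
 [0.4632 0.1132 0.042 ]
 [0.5357 0.066  0.042 ]
 [0.5334 0.0267 0.042 ]
 [0.5719 0.0223 0.042 ]
 [0.5796 0.101  0.042 ]
 [0.5418 0.105  0.042 ]]
[[0.5709 0.0183 0.042 ]
 [0.5321 0.0205 0.042 ]
 [0.4577 0.069  0.042 ]
 [0.4616 0.1078 0.042 ]
 [0.5332 0.0623 0.042 ]
 [0.5788 0.0974 0.042 ]]
```

View pics/s0g.png

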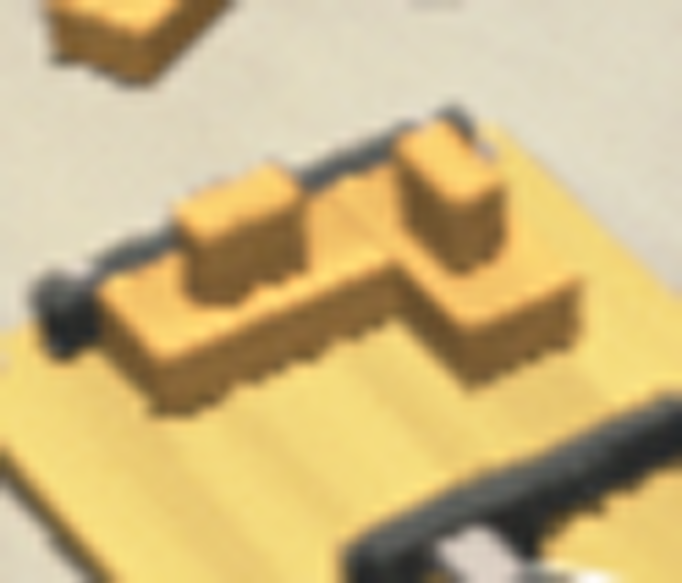

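View pics/t0A.png

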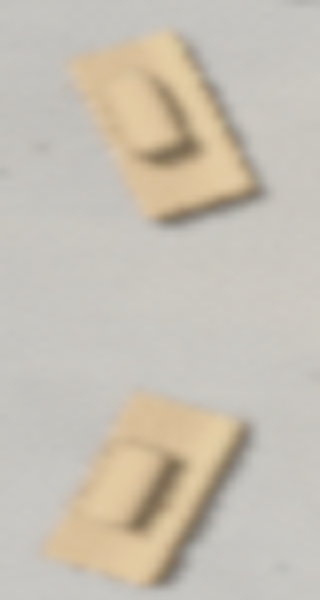

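```bash
python3 - <<'E'
exec(open('fit.py').read().split("x0=[.515")[0])
ps=(np.array([[165,358],[98,290],[395,258],[475,325],[578,280]])+.5)/11-.5+[208,172]
ls=np.array([[-60,20],[-60,60],[20,20],[20,-20],[60,-20]])*1e-3
x0=[.515,.042,-.106]
for n,o in [('s',[(ms,ps,False,ls)]),('t',[(mt,pt,False,lt)]),('st',[(ms,ps,False,ls),(mt,pt,False,lt)]),('all',[(m,pw,True,lw),(ms,ps,False,ls),(mt,pt,False,lt)])]:
    x,e=fit(0,o,.042,x0);print(n,x.round(4),np.degrees(x[2]).round(2),e)
p2=(np.array([[70,62],[170,28],[262,188],[155,217]])+.5)/[8,6]-.5+[140,190]
l2=np.array([[40,20],[40,-20],[-40,-20],[-40,20]])*1e-3
x,e=fit(0,[(mt,p2,False,l2)],.024,[.587,.259,.4]);print('A top',x,np.degrees(x[2]),e)
E
```

```text
s [ 0.5154  0.0449 -0.0996] -5.71 0.30305662528623123
t [ 0.5139  0.0433 -0.0953] -5.46 0.43235136812151403
st [ 0.5143  0.0436 -0.0966] -5.54 0.4264496619066768
all [ 0.5151  0.0474 -0.106 ] -6.07 0.9774820173187195
A top [0.58623016 0.25465113 0.42016777] 24.07383980488308 0.38530263663882486
```

```bash
python3 - <<'E'
exec(open('fit.py').read().split("x0=[.515")[0])
p2=(np.array([[135,393],[245,430],[155,585],[45,550]])+.5)/[8,6]-.5+[140,190]
l2=np.array([[40,20],[40,-20],[-40,-20],[-40,20]])*1e-3
x,e=fit(0,[(mt,p2,False,l2)],.024,[.421,.259,-.4]);print('B top',x,np.degrees(x[2]),e)
# B in w1: crop 6x off 245,140 
m1=pickle.load(open('w1.pkl','rb'))
p=(np.array([[72,90],[285,90],[290,497],[85,495]])+.5)/6-.5+[245,140]
x,e=fit(0,[(m1,p,True,np.array([[-40,20],[-40,-20],[40,-20],[40,20]])*1e-3)],.024,[.421,.259,-.4]);print('B w1',x,np.degrees(x[2]),e)
# gripped block seen in w4: bar top z? 
s=env.observe();C=-m['R'].T@m['t'];print(C,s['eef_pos'])
E
```

```text
B top [ 0.41993728  0.2545175  -0.3722189 ] -21.326572098440618 0.7444183322509736
B w1 [ 0.434358    0.29144208 -0.38462136] -22.037180794499292 32.77116116474166
[0.51513811 0.16692855 0.33411731] [0.59177498 0.15819405 0.35581886]
```

```bash
python3 - <<'E'
exec(open('fit.py').read().split("x0=[.515")[0])
m1=pickle.load(open('w1.pkl','rb'))
p=(np.array([[72,90],[285,90],[290,497],[85,495]])+.5)/6-.5+[245,140]
x,e=fit(0,[(m1,p,True,np.array([[-40,-20],[-40,20],[40,20],[40,-20]])*1e-3)],.024,[.421,.259,-.4]);print('B w1',x,np.degrees(x[2]),e)
# check held block in w4: bar top corners (w4.png px) 
E
python3 - <<'E'
import cv2
a=cv2.imread('pics/w4.png');cv2.imwrite('pics/w4h.png',cv2.resize(a[170:320,220:330],None,fx=5,fy=5,interpolation=cv2.INTER_CUBIC)[:, :])
a=cv2.imread('pics/w2.png');cv2.imwrite('pics/w2h.png',cv2.resize(a[170:320,220:330],None,fx=5,fy=5,interpolation=cv2.INTER_CUBIC)[:, :])
E
```

```text
B w1 [ 0.42113446  0.25934566 -0.37564672] -21.522971376482396 0.5248390324277677
```

View pics/w4h.png

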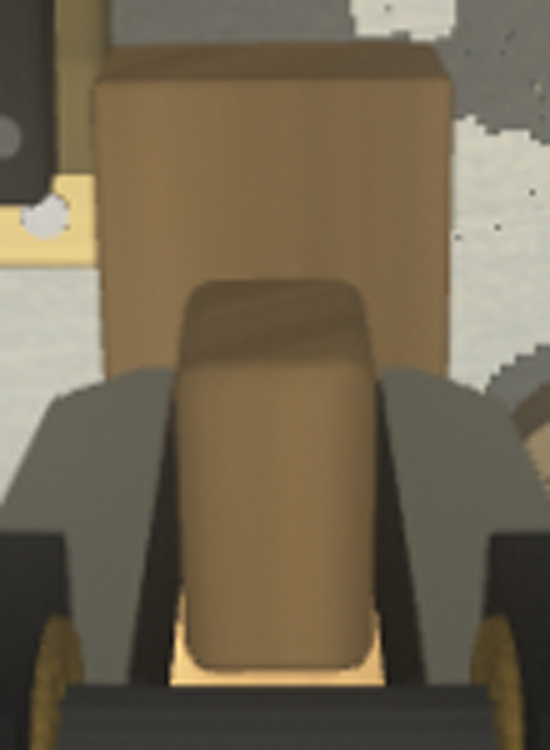

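View pics/w2h.png

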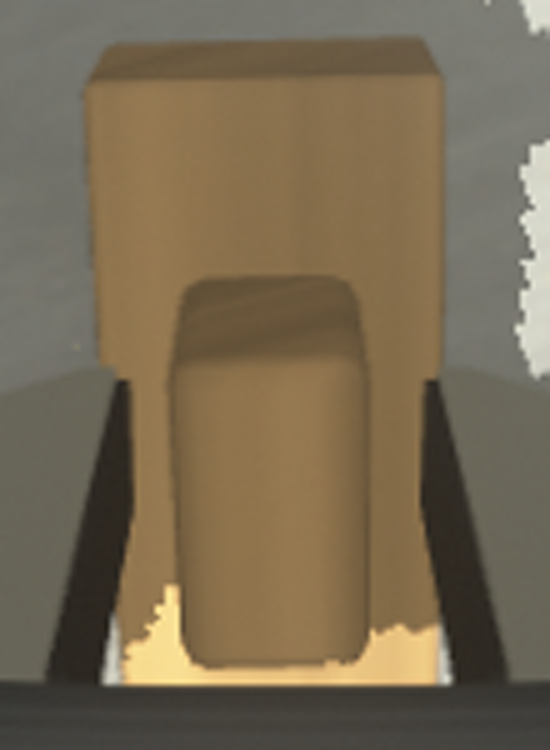

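>>> send_rows:
  commands: "-0.018 -0.045 -0.01 0 0 0 0.01; -0.036 -0.09 -0.025 0 0 0 0.01; -0.052 -0.135 -0.04 0 0 0 0.01; -0.060 -0.158 -0.05 0 0 0 0.01; -0.060 -0.158 -0.06 0 0 0 0.01"

```text
t: 5.5
eef_pos: [0.5305, -0.0039, 0.2954]
orientation: [-0.001, 0.054, 0.999, -0.001]
contact_force: [0.6, -0.2, -0.4]
gripper_width: 0.0197
```

>>> send_rows:
  commands: "0 0 0 0 0 0 0.01; 0 0 -0.02 0 0 0 0.01; 0 0 -0.04 0 0 0 0.01; 0 0 -0.05 0 0 0 0.01; 0 0 -0.05 0 0 0 0.01"

```text
t: 6.0
eef_pos: [0.5321, 0.0014, 0.2449]
orientation: [-0.001, 0.05, 0.999, 0.0]
contact_force: [-0.5, -0.7, -1.2]
gripper_width: 0.02
```

```bash
python3 - <<'E'
from h import *
from station import env
import pickle
m=env.camera_model('wrist');s=env.observe()
im=env.read_camera('wrist');cv2.imwrite('pics/w5.png',im);pickle.dump(m,open('w5.pkl','wb'))
print(s['t'],s['eef_pos'],s['orientation'],s['contact_force'],s['gripper_width'])
E
```

```text
6.0 [0.53205164 0.00141634 0.24488189] [-7.36068175e-04  4.99009083e-02  9.98753897e-01  1.05410764e-04] [-0.541208   -0.70110542 -1.21328466] 0.02000661628913432
```

View pics/w5.png

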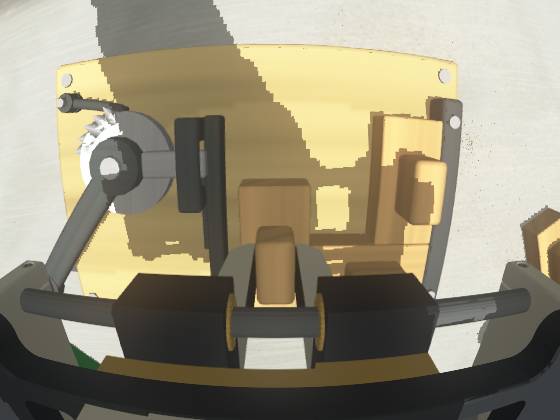

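>>> send_rows:
  commands: "0 0 -0.005 0 0 0 0.01; 0 0 -0.010 0 0 0 0.01; 0 0 -0.0105 0 0 0 0.01; 0 0 -0.0105 0 0 0 0.01; 0 0 -0.0105 0 0 0 0.01"

```text
t: 6.55
eef_pos: [0.5319, 0.0001, 0.2354]
orientation: [0.0, 0.051, 0.999, -0.0]
contact_force: [-0.3, 0.3, -0.8]
gripper_width: 0.0197
```

>>> send_rows:
  commands: "0 0 0 0 0 0 0.032; 0 0 0 0 0 0 0.032; 0 0 0 0 0 0 0.032; 0 0 0.02 0 0 0 0.032; 0 0 0.06 0 0 0 0.032"

```text
t: 7.05
eef_pos: [0.5313, 0.0003, 0.2938]
orientation: [-0.002, 0.051, 0.999, -0.0]
contact_force: [1.3, 0.2, -0.4]
gripper_width: 0.0319
```

>>> send_rows:
  commands: "0 0.02 0.05 0 0 0 0.05; 0 0.06 0.07 0 0 0 0.06; 0.01 0.10 0.07 0 0 -1.4 0.06; 0.025 0.14 0.07 0 0 -2.8 0.06; 0.04 0.17 0.07 0 0 -4.2 0.06"

```text
t: 7.55
eef_pos: [0.5719, 0.1728, 0.3659]
orientation: [0.0, 0.27, 0.963, 0.001]
contact_force: [0.9, -0.1, -0.3]
gripper_width: 0.06
```

```bash
python3 - <<'E'
from h import *
from station import env
import pickle
m=env.camera_model('wrist');s=env.observe()
im=env.read_camera('wrist');cv2.imwrite('pics/w6.png',im);pickle.dump(m,open('w6.pkl','wb'))
cv2.imwrite('pics/t6.png',env.read_camera('top'))
print(s['t'],s['eef_pos'],s['orientation'],s['contact_force'],s['gripper_width'],s['joint_positions'])
E
```

```text
7.55 [0.57188538 0.17284114 0.36592146] [3.42901630e-04 2.69513079e-01 9.62996419e-01 6.92475771e-04] [ 0.89834725 -0.10807317 -0.34406312] 0.06000727862351972 [-3.85949450e-01  4.91778949e-01 -3.37571880e-03  1.93732487e+00
  1.41403145e-03  7.11099566e-01  6.35026720e-01]
```

View pics/w6.png

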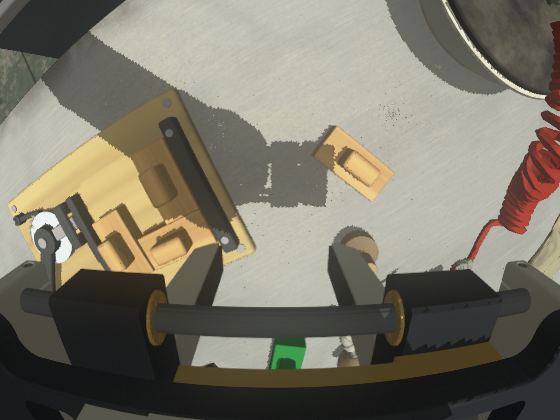

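>>> send_rows:
  commands: "0.003 0.018 0 0 0 -1.4 0.06; 0.006 0.036 0 0 0 -2.8 0.06; 0.009 0.054 0 0 0 -4.2 0.06; 0.012 0.072 0 0 0 -5.6 0.06; 0.015 0.089 0 0 0 -7.0 0.06"

```text
t: 8.15
eef_pos: [0.5867, 0.2592, 0.3652]
orientation: [-0.0, 0.597, 0.802, -0.0]
contact_force: [-0.2, 0.5, -0.7]
gripper_width: 0.06
```

>>> send_rows:
  commands: "0 0 0 0 0 -1.4 0.06; 0 0 0 0 0 -2.8 0.06; 0 0 0 0 0 -4.2 0.06; 0 0 0 0 0 -5.6 0.06; 0 0 0 0 0 -7.0 0.06"

```text
t: 8.65
eef_pos: [0.5867, 0.2583, 0.3651]
orientation: [-0.0, 0.845, 0.535, -0.0]
contact_force: [-0.3, 1.1, 0.1]
gripper_width: 0.0604
```

>>> send_rows:
  commands: "0 0 0 0 0 -1.4 0.06; 0 0 0 0 0 -2.8 0.06; 0 0 0 0 0 -4.2 0.06; 0 0 0 0 0 -5.6 0.06; 0 0 0 0 0 -7.0 0.06"

```text
t: 9.15
eef_pos: [0.5867, 0.2583, 0.3651]
orientation: [0.0, 0.98, 0.197, -0.0]
contact_force: [0.3, -0.6, -0.3]
gripper_width: 0.06
```

>>> send_rows:
  commands: "0 0 0 0 0 0 0.06; 0 0 0 0 0 0 0.06; 0 0 0 0 0 0 0.06; 0 0 0 0 0 0 0.06; 0 0 0 0 0 0 0.06"

```text
t: 9.65
eef_pos: [0.5869, 0.259, 0.3653]
orientation: [-0.0, 0.98, 0.2, 0.0]
contact_force: [0.7, -0.1, 0.3]
gripper_width: 0.0602
```

```bash
python3 - <<'E'
from h import *
from station import env
import pickle
m=env.camera_model('wrist');s=env.observe()
im=env.read_camera('wrist');cv2.imwrite('pics/w7.png',im);pickle.dump(m,open('w7.pkl','wb'))
print(s['t'],s['eef_pos'],s['orientation'],s['contact_force'],s['gripper_width'],s['joint_positions'])
d=cv2.resize(im[120:260,220:330],None,fx=5,fy=5,interpolation=cv2.INTER_CUBIC)
for P in PARTS: wire(d,m,P,.5869,.2593,np.radians(22.7),0,[220,120],5,True)
cv2.imwrite('pics/w7o.png',d)
E
```

```text
9.65 [0.58690262 0.25897619 0.3653227 ] [-1.33255689e-04  9.79860743e-01  1.99682013e-01  1.56870251e-06] [ 0.71395631 -0.11236038  0.34336878] 0.0602311472848485 [-0.9107368   0.61965491  0.6421987   1.86374418 -0.49488312  0.82263028
 -1.18068066]
```

View pics/w7.png

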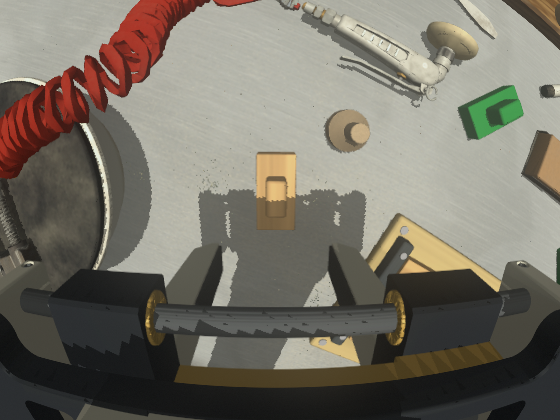

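View pics/w7o.png

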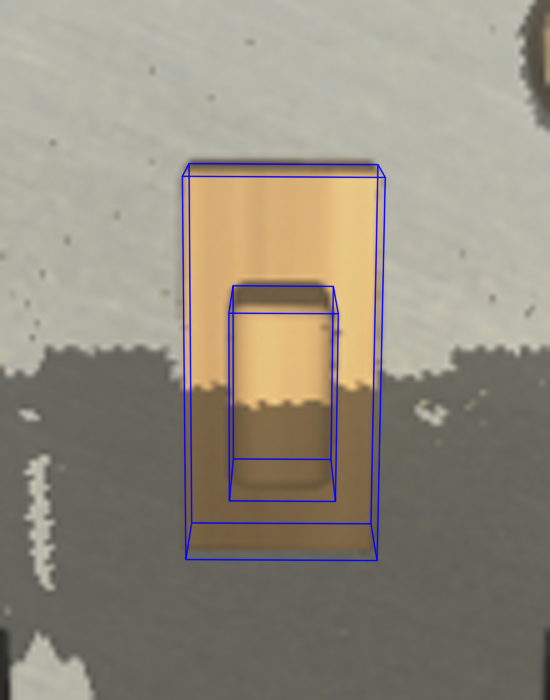

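>>> send_rows:
  commands: "0 0 -0.045 0 0 0 0.05; 0 0 -0.09 0 0 0 0.05; 0 0 -0.125 0 0 0 0.05; 0 0 -0.149 0 0 0 0.05; 0 0 -0.149 0 0 0 0.01"

```text
t: 10.2
eef_pos: [0.5859, 0.2589, 0.2132]
orientation: [0.001, 0.98, 0.199, -0.003]
contact_force: [0.1, -0.1, 1.0]
gripper_width: 0.0456
```

>>> send_rows:
  commands: "0 0 0 0 0 0 0.01; 0 0 0 0 0 0 0.01; 0 0 0 0 0 0 0.01; 0 0 0 0 0 0 0.01; 0 0 0 0 0 0 0.01"

```text
t: 10.7
eef_pos: [0.5873, 0.2594, 0.2176]
orientation: [-0.0, 0.98, 0.199, 0.001]
contact_force: [-0.0, -1.1, 7.6]
gripper_width: 0.0197
```

>>> send_rows:
  commands: "0 0 0 0 0 0 0.01; 0 0 0.02 0 0 0 0.01; 0 0 0.06 0 0 0 0.01; 0 0 0.10 0 0 0 0.01; 0 0 0.13 0 0 0 0.01"

```text
t: 11.2
eef_pos: [0.5869, 0.2591, 0.3488]
orientation: [-0.0, 0.98, 0.199, 0.001]
contact_force: [0.3, -0.1, -0.6]
gripper_width: 0.0201
```

```bash
python3 - <<'E'
from h import *
import pickle
m=pickle.load(open('w6.pkl','rb'));im=cv2.imread('pics/w6.png')
L=[.5151,.0472,np.radians(-6.1)]
c=overlay(im,m,L,[80,100],[170,170],4.5,LAID+[((.0215,-.045),0)],True)
cv2.imwrite('pics/o6.png',c)
E
```

```text
(no output)
```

View pics/o6.png

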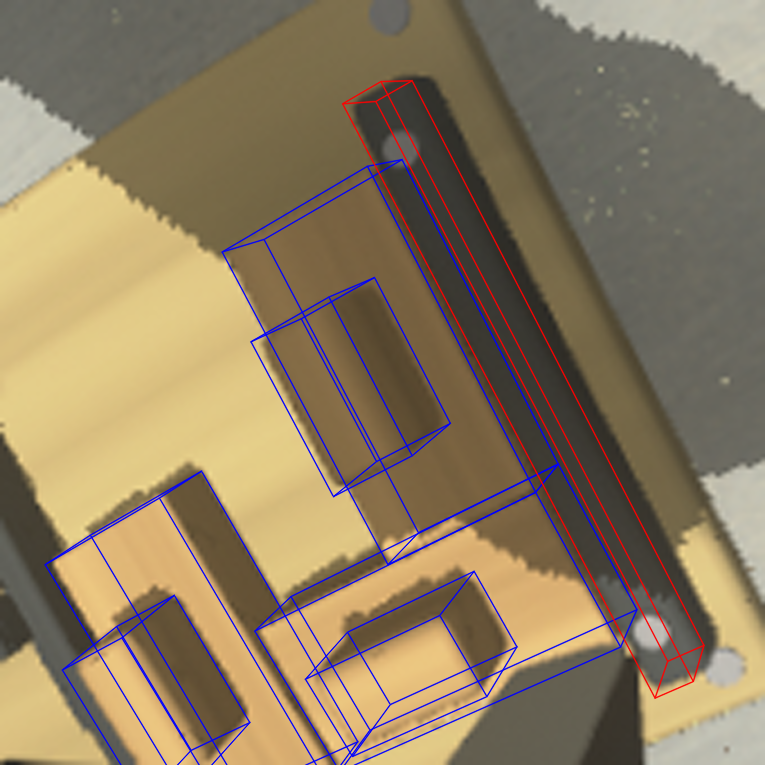

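>>> send_rows:
  commands: "-0.01 -0.02 0 0 0 1 0.01; -0.02 -0.045 0 0 0 2 0.01; -0.035 -0.07 0 0 0 3 0.01; -0.05 -0.1 0 0 0 4.1 0.01; -0.06 -0.12 0 0 0 5.2 0.01"

```text
t: 11.7
eef_pos: [0.5255, 0.1374, 0.3467]
orientation: [0.0, 0.889, 0.457, -0.0]
contact_force: [1.1, 0.0, -1.0]
gripper_width: 0.0197
```

>>> send_rows:
  commands: "-0.015 -0.03 0 0 0 1.2 0.01; -0.03 -0.06 0 0 0 2.4 0.01; -0.045 -0.09 0 0 0 3.6 0.01; -0.056 -0.112 0 0 0 4.97 0.01; -0.056 -0.112 -0.02 0 0 4.97 0.01"

```text
t: 12.2
eef_pos: [0.4696, 0.0241, 0.3283]
orientation: [0.001, 0.743, 0.669, 0.001]
contact_force: [0.1, 0.6, -1.7]
gripper_width: 0.0194
```

>>> send_rows:
  commands: "0 0 -0.02 0 0 0 0.01; 0 0 -0.05 0 0 0 0.01; 0 0 -0.075 0 0 0 0.01; 0 0 -0.08 0 0 0 0.01; 0 0 -0.08 0 0 0 0.01"

```text
t: 12.7
eef_pos: [0.4708, 0.0271, 0.2461]
orientation: [-0.0, 0.743, 0.669, -0.001]
contact_force: [-0.1, -0.4, -1.2]
gripper_width: 0.0197
```

```bash
python3 - <<'E'
from h import *
from station import env
import pickle
m=env.camera_model('wrist');s=env.observe()
im=env.read_camera('wrist');cv2.imwrite('pics/w8.png',im);pickle.dump(m,open('w8.pkl','wb'))
print(s['t'],s['eef_pos'],s['orientation'],s['contact_force'],s['gripper_width'])
E
```

```text
12.7 [0.47077672 0.02707113 0.24606669] [-3.78276444e-04  7.43249980e-01  6.69013415e-01 -6.12031866e-04] [-0.12944624 -0.3778668  -1.22125922] 0.01974647811812122
```

View pics/w8.png

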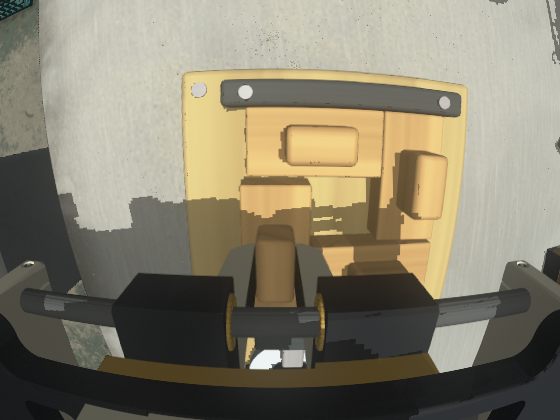

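>>> send_rows:
  commands: "0 0 -0.005 0 0 0 0.01; 0 0 -0.010 0 0 0 0.01; 0 0 -0.0115 0 0 0 0.01; 0 0 -0.0115 0 0 0 0.01; 0 0 -0.0115 0 0 0 0.01"

```text
t: 13.25
eef_pos: [0.4712, 0.0273, 0.2354]
orientation: [0.0, 0.743, 0.669, 0.001]
contact_force: [0.7, 0.3, 7.8]
gripper_width: 0.0198
```

>>> send_rows:
  commands: "0 0 0 0 0 0 0.032; 0 0 0 0 0 0 0.032; 0 0 0 0 0 0 0.032; 0 0 0.02 0 0 0 0.032; 0 0 0.06 0 0 0 0.032"

```text
t: 13.75
eef_pos: [0.4704, 0.0272, 0.2935]
orientation: [-0.001, 0.743, 0.669, -0.002]
contact_force: [1.1, -0.3, 0.5]
gripper_width: 0.032
```

>>> send_rows:
  commands: "0 0 0.04 0 0 0 0.06; 0 0 0.08 0 0 0 0.06; 0 -0.04 0.09 0 0 0 0.06; 0 -0.08 0.09 0 0 0 0.06; 0 -0.08 0.09 0 0 0 0.06"

```text
t: 14.25
eef_pos: [0.4703, -0.057, 0.3857]
orientation: [0.001, 0.745, 0.667, 0.0]
contact_force: [-0.3, 1.2, -0.6]
gripper_width: 0.0596
```

```bash
python3 - <<'E'
from h import *
from station import env
import pickle
m=env.camera_model('wrist');s=env.observe()
im=env.read_camera('wrist');cv2.imwrite('pics/w9.png',im);pickle.dump(m,open('w9.pkl','wb'))
print(s['t'],s['eef_pos'],s['orientation'],s['contact_force'],s['gripper_width'])
L=[.5151,.0472,np.radians(-6.1)]
c=overlay(im,m,L,[180,90],[170,150],4.5,LAID+[((.0215,-.045),0),((-.042,-.025),np.pi/2)],True)
cv2.imwrite('pics/o9.png',c)
E
```

```text
14.25 [ 0.47030451 -0.05695878  0.38565429] [1.21932257e-03 7.45054582e-01 6.67002328e-01 2.78409216e-04] [-0.28483839  1.20933273 -0.64095784] 0.05963463378854519
```

View pics/w9.png

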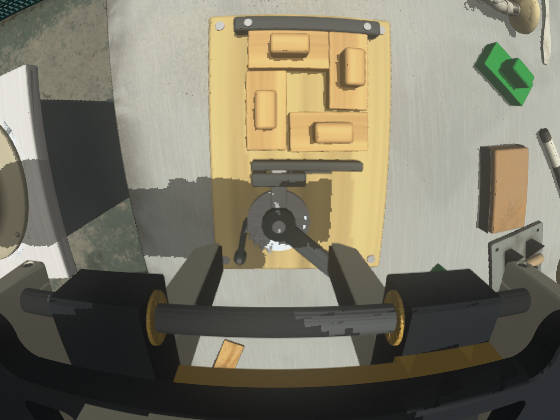

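View pics/o9.png

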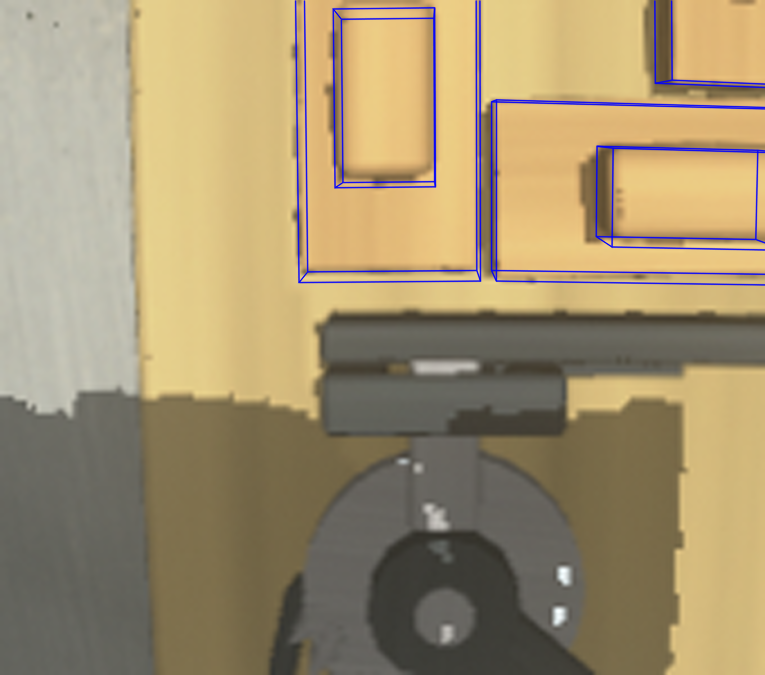

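>>> send_rows:
  commands: "0.016 -0.041 0 0 0 0.7 0.06; 0.032 -0.082 0 0 0 1.4 0.06; 0.048 -0.123 0 0 0 2.1 0.06; 0.064 -0.164 0 0 0 2.8 0.06; 0.080 -0.205 0 0 0 3.5 0.06"

```text
t: 14.8
eef_pos: [0.5518, -0.2581, 0.384]
orientation: [-0.001, 0.607, 0.795, 0.0]
contact_force: [0.3, 0.8, -0.3]
gripper_width: 0.0602
```

>>> send_rows:
  commands: "0 0 0 0 0 0 0.06; 0 0 0 0 0 0 0.06; 0 0 0 0 0 0 0.06; 0 0 0 0 0 0 0.06; 0 0 0 0 0 0 0.06"

```text
t: 15.3
eef_pos: [0.551, -0.2563, 0.3848]
orientation: [-0.0, 0.608, 0.794, 0.0]
contact_force: [0.1, 0.3, -0.1]
gripper_width: 0.0599
```

```bash
python3 - <<'E'
from h import *
from station import env
import pickle
m=env.camera_model('wrist');s=env.observe()
im=env.read_camera('wrist');cv2.imwrite('pics/w10.png',im);pickle.dump(m,open('w10.pkl','wb'))
print(s['t'],s['eef_pos'],s['orientation'],s['contact_force'],s['gripper_width'],-m['R'].T@m['t'])
m9=pickle.load(open('w9.pkl','rb'))
for z in(.048,.055,.065): print(z,unproj_f(m9,[[278.8,227.0]],z))
E
```

```text
15.3 [ 0.5509536  -0.25627459  0.3848214 ] [-1.50146835e-04  6.08069814e-01  7.93883526e-01  1.63686722e-04] [ 0.0798727   0.30849628 -0.1324187 ] 0.059932901178870845 [ 0.5305491  -0.18166499  0.36311044]
0.048 [[ 0.47062425 -0.09012366  0.048     ]]
0.055 [[ 0.4707929  -0.08768734  0.055     ]]
0.065 [[ 0.47103383 -0.08420688  0.065     ]]
```

View pics/w10.png

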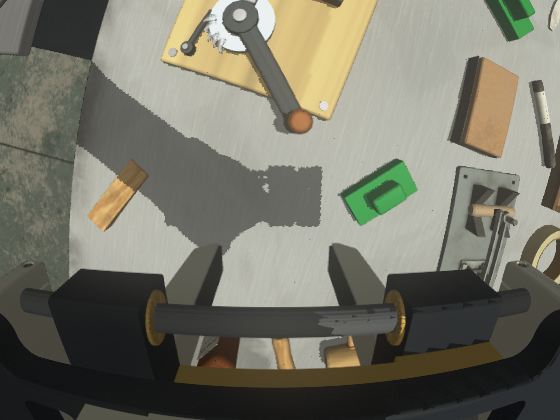

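```bash
python3 - <<'E'
from h import *
im=cv2.imread('pics/w10.png')
cv2.imwrite('pics/w10c.png',cv2.resize(im[0:145,200:340],None,fx=5,fy=5,interpolation=cv2.INTER_CUBIC)[:600*2])
E
```

```text
(no output)
```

View pics/w10c.png

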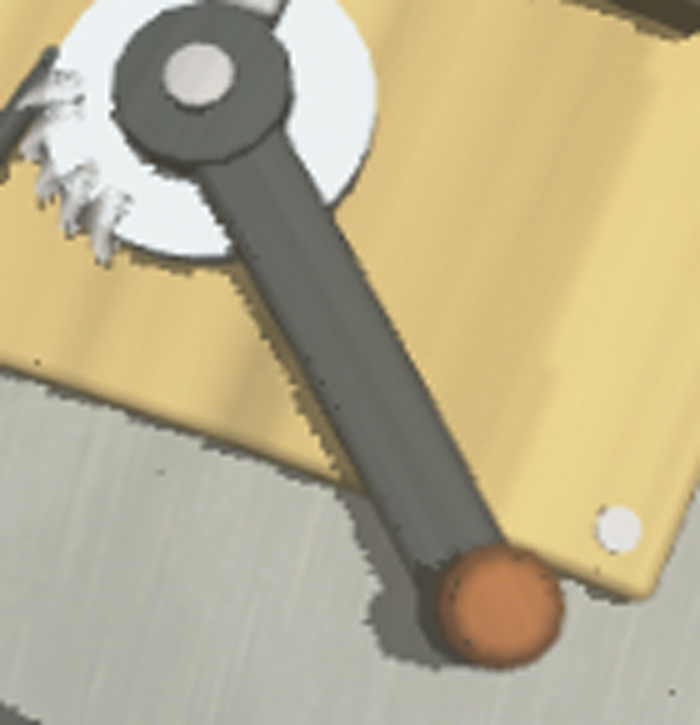

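```bash
python3 - <<'E'
from h import *
import pickle
m9=pickle.load(open('w9.pkl','rb'));m=pickle.load(open('w10.pkl','rb'))
pg=(np.array([[502,605]])+.5)/5-.5+[200,0];pp=(np.array([[198,73]])+.5)/5-.5+[200,0]
g=unproj_f(m,pg,.092)[0];print('grip',g, unproj_f(m,pg,.077))
for z in (.048,.055,.06,.065,.07):
    a=unproj_f(m,pp,z)[0];b=unproj_f(m9,[[278.8,227.0]],z)[0]
    d=g-a;ang=np.degrees(np.arctan2(d[1],d[0]));print(z,a.round(4),b.round(4),np.hypot(*d[:2]),ang, 'lever deg',-ang-6.1-35)
E
```

```text
grip [ 0.55102863 -0.17786169  0.092     ] [[ 0.55216172 -0.17765126  0.077     ]]
0.048 [ 0.4699 -0.0888  0.048 ] [ 0.4706 -0.0901  0.048 ] 0.12043468430811163 -47.68110554389968 lever deg 6.581105543899682
0.055 [ 0.4713 -0.0909  0.055 ] [ 0.4708 -0.0877  0.055 ] 0.11800377198815662 -47.49015622107154 lever deg 6.3901562210715355
0.06 [ 0.4723 -0.0923  0.06  ] [ 0.4709 -0.0859  0.06  ] 0.11626823724179282 -47.348876374861696 lever deg 6.248876374861695
0.065 [ 0.4732 -0.0938  0.065 ] [ 0.471  -0.0842  0.065 ] 0.11453343084694868 -47.203315767144915 lever deg 6.103315767144913
0.07 [ 0.4742 -0.0953  0.07  ] [ 0.4712 -0.0825  0.07  ] 0.1127993864088352 -47.05327881262937 lever deg 5.953278812629371
```

>>> send_rows:
  commands: "0 0.04 0 0 0 0 0.06; 0 0.079 -0.02 0 0 0 0.06; 0 0.079 -0.06 0 0 0 0.06; 0 0.079 -0.08 0 0 0 0.06; 0 0.079 -0.08 0 0 0 0.06"

```text
t: 15.85
eef_pos: [0.5503, -0.1776, 0.3025]
orientation: [-0.002, 0.608, 0.794, -0.001]
contact_force: [-0.6, -0.1, 1.0]
gripper_width: 0.0599
```

```bash
python3 - <<'E'
from h import *
from station import env
s=env.observe()
im=env.read_camera('wrist');cv2.imwrite('pics/w11.png',im)
print(s['t'],s['eef_pos'],s['orientation'],s['contact_force'],s['gripper_width'])
E
```

```text
15.85 [ 0.55025707 -0.17757086  0.30254521] [-0.00197565  0.60820547  0.79377669 -0.00087955] [-0.56532798 -0.12538833  0.99758747] 0.05990308563690938
```

View pics/w11.png

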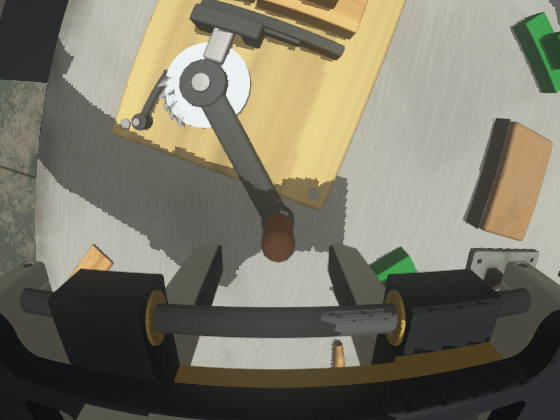

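>>> send_rows:
  commands: "0 0 -0.03 0 0 0 0.06; 0 0 -0.06 0 0 0 0.06; 0 0 -0.06 0 0 0 0.06; 0 0 -0.06 0 0 0 0.01; 0 0 -0.06 0 0 0 0.01"
  newtons: 15

```text
t: 16.4
eef_pos: [0.5514, -0.1792, 0.2466]
orientation: [0.001, 0.609, 0.793, 0.0]
contact_force: [-0.2, 0.0, -0.2]
gripper_width: 0.0483
```

>>> send_rows:
  commands: "0 0 0 0 0 0 0.01; 0 0 0 0 0 0 0.01; 0 0 0 0 0 0 0.01; 0 0 0 0 0 0 0.01; 0 0 0 0 0 0 0.01"

```text
t: 16.9
eef_pos: [0.5512, -0.1788, 0.2452]
orientation: [0.0, 0.609, 0.793, 0.0]
contact_force: [-0.5, -0.1, 5.8]
gripper_width: 0.0215
```

>>> send_rows:
  commands: "0 0 0 0 0 0 0.01; 0 0 0 0 0 0 0.01; 0 0 0 0 0 0 0.01; 0 0 0 0 0 0 0.01; 0 0 0 0 0 0 0.01"
  newtons: 35

```text
t: 17.4
eef_pos: [0.5511, -0.1789, 0.2452]
orientation: [0.0, 0.609, 0.793, 0.0]
contact_force: [0.3, 0.5, 6.0]
gripper_width: 0.0211
```

```bash
python3 - <<'E'
from h import *
from station import env
s=env.observe()
im=env.read_camera('wrist');cv2.imwrite('pics/w12.png',im)
print(s['t'],s['eef_pos'],s['orientation'],s['contact_force'],s['gripper_width'])
E
```

```text
17.4 [ 0.55112508 -0.17885097  0.24517863] [4.31631385e-04 6.08767881e-01 7.93348242e-01 2.19177056e-04] [0.33202275 0.54818919 5.97388905] 0.021068539918383224
```

View pics/w12.png

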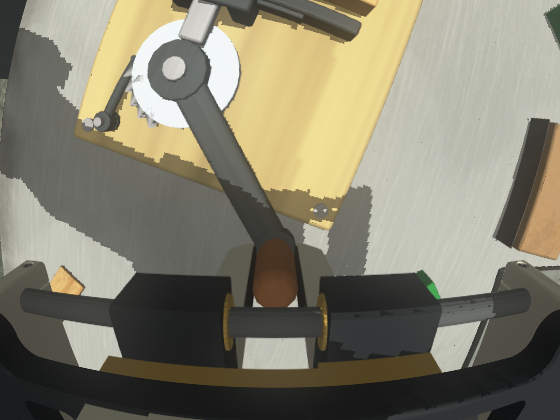

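```bash
cat > arc.py <<'E'
import numpy as np
P=np.array([.4702,-.0895]);r=.1203;a0=np.radians(41.1)
g=lambda t:P+r*np.array([np.cos(a0+t),-np.sin(a0+t)])
E
python3 - <<'E'
from arc import *
t=.117
for T in (.32,.48,.62,.74,.86,.96,1.05):
    n=5;print(round(t,3),'->',T,'; '.join('%.4f %.4f'%tuple(g(t+(T-t)*k/n)-g(t)) for k in range(1,n+1)));t=T
E
```

```text
0.117 -> 0.32 -0.0037 -0.0032; -0.0075 -0.0063; -0.0114 -0.0092; -0.0155 -0.0119; -0.0196 -0.0145
0.32 -> 0.48 -0.0033 -0.0019; -0.0068 -0.0037; -0.0102 -0.0054; -0.0137 -0.0070; -0.0173 -0.0084
0.48 -> 0.62 -0.0032 -0.0012; -0.0063 -0.0023; -0.0096 -0.0033; -0.0128 -0.0042; -0.0161 -0.0050
0.62 -> 0.74 -0.0028 -0.0006; -0.0056 -0.0012; -0.0085 -0.0017; -0.0113 -0.0021; -0.0142 -0.0025
0.74 -> 0.86 -0.0029 -0.0003; -0.0058 -0.0005; -0.0086 -0.0007; -0.0115 -0.0008; -0.0144 -0.0008
0.86 -> 0.96 -0.0024 0.0000; -0.0048 0.0001; -0.0072 0.0003; -0.0096 0.0004; -0.0120 0.0007
0.96 -> 1.05 -0.0022 0.0002; -0.0043 0.0005; -0.0064 0.0009; -0.0086 0.0012; -0.0107 0.0016
```

>>> send_rows:
  commands: "-0.0037 -0.0032 0 0 0 0 0.01; -0.0075 -0.0063 0 0 0 0 0.01; -0.0114 -0.0092 0 0 0 0 0.01; -0.0155 -0.0119 0 0 0 0 0.01; -0.0196 -0.0145 0 0 0 0 0.01"

```text
t: 17.95
eef_pos: [0.5333, -0.192, 0.2452]
orientation: [0.002, 0.608, 0.794, 0.002]
contact_force: [8.4, 7.5, 0.9]
gripper_width: 0.0212
```

>>> send_rows:
  commands: "0 0 0 0 0 0 0.01; 0 0 0 0 0 0 0.01; 0 0 0 0 0 0 0.01; 0 0 0 0 0 0 0.01; 0 0 0 0 0 0 0.01"

```text
t: 18.45
eef_pos: [0.5324, -0.1927, 0.2452]
orientation: [0.001, 0.608, 0.794, 0.001]
contact_force: [3.4, 2.9, 4.7]
gripper_width: 0.0216
```

>>> send_rows:
  commands: "-0.0033 -0.0019 0 0 0 0 0.01; -0.0068 -0.0037 0 0 0 0 0.01; -0.0102 -0.0054 0 0 0 0 0.01; -0.0102 -0.0054 0 0 0 0 0.01; -0.0102 -0.0054 0 0 0 0 0.01"

```text
t: 18.95
eef_pos: [0.5229, -0.1978, 0.2452]
orientation: [0.002, 0.608, 0.794, 0.001]
contact_force: [5.8, 4.1, 3.3]
gripper_width: 0.0206
```

>>> send_rows:
  commands: "-0.0014 -0.0007 0 0 0 0 0.01; -0.0035 -0.0016 0 0 0 0 0.01; -0.0055 -0.0024 0 0 0 0 0.01; -0.0071 -0.0030 0 0 0 0 0.01; -0.0071 -0.0030 0 0 0 0 0.01"

```text
t: 19.45
eef_pos: [0.5169, -0.2004, 0.2453]
orientation: [0.003, 0.608, 0.794, 0.002]
contact_force: [9.6, 5.2, -0.2]
gripper_width: 0.0211
```

>>> send_rows:
  commands: "0 0 0 0 0 0 0.01; 0 0 0 0 0 0 0.01; 0 0 0 0 0 0 0.01; 0 0 0 0 0 0 0.01; 0 0 0 0 0 0 0.01"

```text
t: 19.95
eef_pos: [0.5166, -0.2005, 0.2453]
orientation: [0.002, 0.608, 0.794, 0.002]
contact_force: [9.0, 6.0, 0.7]
gripper_width: 0.0215
```

>>> send_rows:
  commands: "-0.0015 -0.0006 0 0 0 0 0.01; -0.003 -0.0012 0 0 0 0 0.01; -0.003 -0.0012 0 0 0 0 0.01; -0.003 -0.0012 0 0 0 0 0.01; -0.003 -0.0012 0 0 0 0 0.01"

```text
t: 20.45
eef_pos: [0.5114, -0.2028, 0.2452]
orientation: [0.001, 0.609, 0.793, 0.0]
contact_force: [2.6, 1.4, 5.9]
gripper_width: 0.0214
```

>>> send_rows:
  commands: "-0.0015 -0.0005 0 0 0 0 0.01; -0.003 -0.0011 0 0 0 0 0.01; -0.003 -0.0011 0 0 0 0 0.01; -0.003 -0.0011 0 0 0 0 0.01; -0.003 -0.0011 0 0 0 0 0.01"

```text
t: 20.95
eef_pos: [0.5093, -0.2034, 0.2452]
orientation: [0.001, 0.608, 0.794, 0.001]
contact_force: [5.6, 2.9, 4.4]
gripper_width: 0.021
```

```bash
python3 - <<'E'
from arc import *
t=.533
for T in (.66,.70,.73,.76,.79,.88,.91,.94,.97,1.0,1.03,1.06):
    n=5 if T-t>.05 else 2;print(round(t,3),'->',T,'; '.join('%.4f %.4f'%tuple(g(t+(T-t)*k/n)-g(t)) for k in range(1,n+1)));t=T
E
```

```text
0.533 -> 0.66 -0.0029 -0.0009; -0.0058 -0.0018; -0.0088 -0.0026; -0.0118 -0.0033; -0.0148 -0.0039
0.66 -> 0.7 -0.0024 -0.0004; -0.0047 -0.0008
0.7 -> 0.73 -0.0018 -0.0003; -0.0036 -0.0005
0.73 -> 0.76 -0.0018 -0.0002; -0.0036 -0.0004
0.76 -> 0.79 -0.0018 -0.0002; -0.0036 -0.0003
0.79 -> 0.88 -0.0022 -0.0001; -0.0043 -0.0002; -0.0065 -0.0002; -0.0087 -0.0002; -0.0108 -0.0002
0.88 -> 0.91 -0.0018 0.0001; -0.0036 0.0001
0.91 -> 0.94 -0.0018 0.0001; -0.0036 0.0003
0.94 -> 0.97 -0.0018 0.0002; -0.0036 0.0004
0.97 -> 1.0 -0.0018 0.0002; -0.0036 0.0005
1.0 -> 1.03 -0.0018 0.0003; -0.0036 0.0006
1.03 -> 1.06 -0.0018 0.0003; -0.0035 0.0007
```

>>> send_rows:
  commands: "-0.0029 -0.0009 0 0 0 0 0.01; -0.0058 -0.0018 0 0 0 0 0.01; -0.0088 -0.0026 0 0 0 0 0.01; -0.0118 -0.0033 0 0 0 0 0.01; -0.0148 -0.0039 0 0 0 0 0.01"

```text
t: 21.45
eef_pos: [0.4962, -0.207, 0.2453]
orientation: [0.003, 0.608, 0.794, 0.002]
contact_force: [13.2, 5.4, -2.0]
gripper_width: 0.0211
```

>>> send_rows:
  commands: "-0.0024 -0.0004 0 0 0 0 0.01; -0.0047 -0.0008 0 0 0 0 0.01; -0.0047 -0.0008 0 0 0 0 0.01; -0.0047 -0.0008 0 0 0 0 0.01; -0.0047 -0.0008 0 0 0 0 0.01"

```text
t: 21.95
eef_pos: [0.4917, -0.2079, 0.2453]
orientation: [0.003, 0.608, 0.794, 0.002]
contact_force: [11.8, 5.9, -0.7]
gripper_width: 0.021
```

>>> send_rows:
  commands: "-0.0018 -0.0003 0 0 0 0 0.01; -0.0036 -0.0005 0 0 0 0 0.01; -0.0036 -0.0005 0 0 0 0 0.01; -0.0036 -0.0005 0 0 0 0 0.01; -0.0036 -0.0005 0 0 0 0 0.01"

```text
t: 22.45
eef_pos: [0.4852, -0.2091, 0.2451]
orientation: [0.0, 0.609, 0.793, 0.0]
contact_force: [2.1, 2.8, 7.2]
gripper_width: 0.0213
```

>>> send_rows:
  commands: "-0.0018 -0.0002 0 0 0 0 0.01; -0.0036 -0.0004 0 0 0 0 0.01; -0.0036 -0.0004 0 0 0 0 0.01; -0.0036 -0.0004 0 0 0 0 0.01; -0.0036 -0.0004 0 0 0 0 0.01"

```text
t: 22.95
eef_pos: [0.482, -0.2094, 0.2452]
orientation: [0.001, 0.609, 0.794, 0.001]
contact_force: [3.1, 2.2, 6.0]
gripper_width: 0.021
```

>>> send_rows:
  commands: "-0.0029 -0.0002 0 0 0 0 0.01; -0.0058 -0.0004 0 0 0 0 0.01; -0.0086 -0.0005 0 0 0 0 0.01; -0.0115 -0.0005 0 0 0 0 0.01; -0.0144 -0.0005 0 0 0 0 0.01"

```text
t: 23.45
eef_pos: [0.4697, -0.2098, 0.2453]
orientation: [0.003, 0.608, 0.794, 0.001]
contact_force: [13.3, 4.0, -1.5]
gripper_width: 0.0212
```

>>> send_rows:
  commands: "-0.0018 0.0001 0 0 0 0 0.01; -0.0036 0.0001 0 0 0 0 0.01; -0.0036 0.0001 0 0 0 0 0.01; -0.0036 0.0001 0 0 0 0 0.01; -0.0036 0.0001 0 0 0 0 0.01"

```text
t: 23.95
eef_pos: [0.4656, -0.2098, 0.2453]
orientation: [0.003, 0.608, 0.794, 0.001]
contact_force: [10.5, 3.4, 1.1]
gripper_width: 0.0214
```

>>> send_rows:
  commands: "-0.0018 0.0001 0 0 0 0 0.01; -0.0036 0.0003 0 0 0 0 0.01; -0.0036 0.0003 0 0 0 0 0.01; -0.0036 0.0003 0 0 0 0 0.01; -0.0036 0.0003 0 0 0 0 0.01"

```text
t: 24.45
eef_pos: [0.4628, -0.2096, 0.2453]
orientation: [0.004, 0.608, 0.794, 0.001]
contact_force: [12.3, 2.9, -0.8]
gripper_width: 0.0213
```

>>> send_rows:
  commands: "-0.0018 0.0002 0 0 0 0 0.01; -0.0036 0.0004 0 0 0 0 0.01; -0.0036 0.0004 0 0 0 0 0.01; -0.0036 0.0004 0 0 0 0 0.01; -0.0036 0.0004 0 0 0 0 0.01"

```text
t: 24.95
eef_pos: [0.459, -0.2093, 0.2453]
orientation: [0.003, 0.608, 0.794, 0.001]
contact_force: [10.6, 2.3, 0.4]
gripper_width: 0.0214
```

>>> send_rows:
  commands: "-0.0018 0.0002 0 0 0 0 0.01; -0.0036 0.0005 0 0 0 0 0.01; -0.0036 0.0005 0 0 0 0 0.01; -0.0036 0.0005 0 0 0 0 0.01; -0.0036 0.0005 0 0 0 0 0.01"

```text
t: 25.45
eef_pos: [0.4532, -0.2087, 0.2452]
orientation: [0.001, 0.609, 0.793, 0.0]
contact_force: [3.8, 2.0, 7.1]
gripper_width: 0.021
```

>>> send_rows:
  commands: "-0.0018 0.0003 0 0 0 0 0.01; -0.0036 0.0006 0 0 0 0 0.01; -0.0055 0.0010 0 0 0 0 0.01; -0.0055 0.0010 0 0 0 0 0.01; -0.0055 0.0010 0 0 0 0 0.01"

```text
t: 25.95
eef_pos: [0.4488, -0.2079, 0.2452]
orientation: [0.002, 0.608, 0.794, 0.001]
contact_force: [8.0, 1.3, 2.9]
gripper_width: 0.0217
```

>>> send_rows:
  commands: "0 0 0 0 0 0 0.01; 0 0 0 0 0 0 0.01; 0 0 0 0 0 0 0.01; 0 0 0 0 0 0 0.01; 0 0 0 0 0 0 0.01"

```text
t: 26.45
eef_pos: [0.4488, -0.2079, 0.2452]
orientation: [0.002, 0.608, 0.794, 0.001]
contact_force: [8.1, 3.0, 3.0]
gripper_width: 0.0212
```

```bash
python3 - <<'E'
from h import *
from arc import *
from station import env
s=env.observe();d=s['eef_pos'][:2]-P
print(s['t'],s['eef_pos'],s['contact_force'],s['gripper_width'],'lever',-np.arctan2(d[1],d[0])-a0,np.hypot(*d),np.abs(s['qd']).max())
im=env.read_camera('wrist');cv2.imwrite('pics/w13.png',im)
for n in('top','scene'): cv2.imwrite(f'pics/{n}13.png',env.read_camera(n))
a=cv2.imread('pics/top13.png');b=cv2.imread('pics/scene13.png')
cv2.imwrite('pics/e13.png',np.hstack([cv2.resize(a[190:290,190:290],(400,400),interpolation=cv2.INTER_CUBIC),cv2.resize(b[160:260,200:300],(400,400),interpolation=cv2.INTER_CUBIC)]))
E
```

```text
26.45 [ 0.44879444 -0.20794571  0.24521722] [8.12113812 3.03580314 3.01775907] 0.021151720962442774 lever 1.0322566939005635 0.1203643832295633 0.002387349076145904
```

View pics/w13.png

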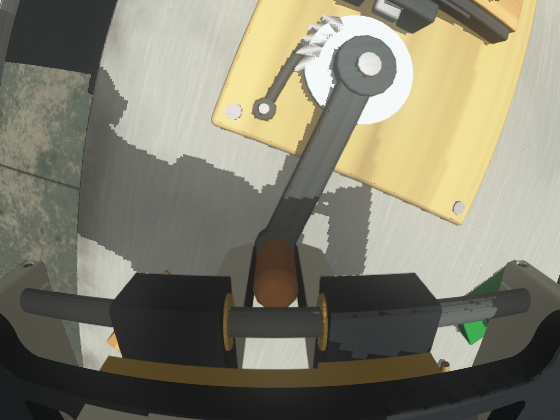

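View pics/e13.png

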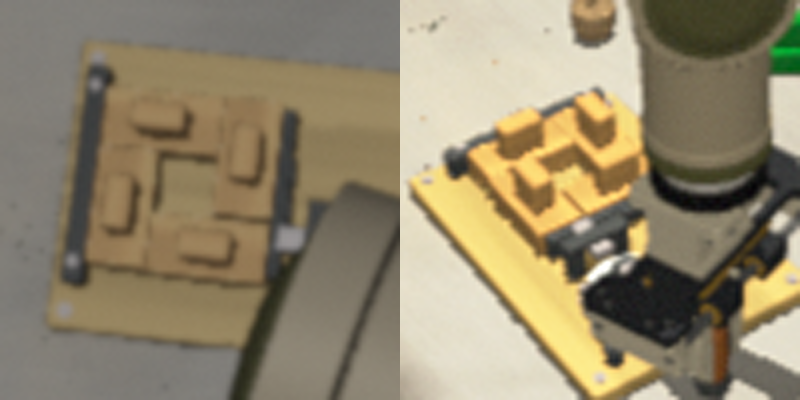

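```bash
python3 -c "
from station import env
print(env.hand_in()); s=env.observe(); print(s['t'],s['eef_pos'],s['contact_force'])"
```

```text
the job is handed in; nothing more can be done
None
the job is handed in; nothing more can be done
```

I laid both loose beech blocks in the two empty places, turned the lever through three clicks, and handed the job in at about 26.6 s, still holding the grip. The hand-in gives no verdict.

- **Blocks:** a wrist picture after letting go matched the planned positions, within a few mm of the places and with 5 mm left in y for the shoe to close. In the last top and scene pictures, the four blocks close round the square hole with the shoe against them. I did not measure positions again after pressing.
- **Lever:** I counted clicks by the force dropping at the grip:

| Click | Force before (N) | Force after (N) | Lever angle around the drop (rad) |
|---|---|---|---|
| 1 | about 11 | about 3 | 0.46–0.50 |
| 2 | about 13 | about 3.5 | 0.69–0.73 |
| 3 | about 11 | about 4 | 0.95–1.0 |

- **End state:** the lever stands at about 1.03 rad by the tool position. It is still, with joint speeds under 0.003 rad/s. The gripper is set to 35 N on the grip.
- **Shoe force:** worked out from the lever angle rather than measured, about 5 N.
- **Disagreement between cameras:** the top camera read about 4.5 mm lower in y than the wrist camera. I used the wrist camera because it agreed with the first grasp to about 1 mm.
- **Bystanders:** none of my moves touched the sand core, wedge or bottle, though I did not measure their positions again at the end.

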